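# Put the culture bench in order

### The arm

A 7-joint arm with a two-finger parallel gripper is mounted at the origin on the work surface. World frame = base frame: x ahead of the robot, y to its left, z up, the work surface at z = 0. Lengths are in m, angles in rad, forces in N, time in s.
With the tool pointing down it reaches from about 0.4 to 0.85 m from the base axis. Payload 10.4 kg.
Tool frame: the origin (TCP) lies at the very end of the fingers, on their centre line; the grasp point (between the pads) lies 19 mm behind it (manip.grip_depth is the distance from the TCP to the grasp point, in m); z points along the fingers, y is the direction in which the jaws open and shut (so a half turn about z gives the same grasp; the last joint's range is limited). The gripper opens to 85 mm and grips with 20 to 120 N. Pads are 22 mm wide; open, the fingers measure 114 mm over their backs; the gripper's body (76 mm by 85 mm) begins 54 mm behind the grasp point. The pads swing forward as they close: fully open they stand 13 mm farther back than shut.
Start: joints at [-1.214, 0.332, -0.065, 1.46, 0.022, 1.35, -0.088], TCP at [0.232, 0.58, 0.2] pointing down, gripper open.
Joint ranges: [-2.6, 2.6], [-0.5, 2.12], [-1.47, 1.34], [0.16, 2.42], [-1.27, 4.41], [0.06, 2.06], [-2.6, 2.6]. Speed limits (rad/s): [2.22, 2.22, 2.79, 2.79, 3.14, 3.14, 3.14].

### API

Orientations are given as a unit quaternion [x, y, z, w].
In Python, from workcell import manip gives the robot as it stands.
- The arm moves only by the tool step_arm, never from a script. Its argument "motion" is a list of rows, each a list of 6 numbers: the shift along the tool's x, y, z in mm, then the turn, a rotation vector about the tool's x, y, z in degrees. A call has 1 to 20 rows; each row shifts and turns the pose as measured when the row begins, along the tool's axes as they then stand; what a row does not reach is not made up. A row lasts 1/8 s, in which the tool goes at most 62.5 mm and 10.7 degrees, less where a joint would pass 70% of its speed; a pose out of reach is approached as far as the arm can. A call with a gripper value outside its range is refused whole. "jaw" is the finger opening in mm, from 0 to 85.4, set as the call begins (left out, the last holds). The fingers move at their own pace and stop on an object; "force" is the grip in N (left out, the last holds). Time passes only in rows, so rows that do not move let the fingers close. It gives the time, the measured TCP pose, the force and the opening at its end, in the units of the state.
- manip.get_obs(): the state, without advancing time (a new reading comes with each control period).
- manip.camera(name): name is "scene" or "side" or "wrist"; returns the picture (480x640x3 uint8, blue, green, red); there is no depth.
- manip.camera_info(name): a dict with "camera_matrix" (3x3 intrinsics, pixels), "R" (3x3) and "t" (3): a world point X has camera coordinates R X + t. Camera axes: x right, y down, z forward; pixel columns grow to the right and rows downward; lengths in m; the calibration is good to about 2 mm. A picture is of the moment at which its call begins: read the wrist's pose just before it. camera_info takes no time and is no camera call; for the wrist camera it gives the pose at the moment of the call.
- manip.hand_in(): hands the job in, once; it reports no verdict.
The state is a dict: "clock": time; "joint_pos": joint angles; "joint_velocities": joint speeds; "tau": joint torques, N m; "position": TCP position; "ee_rot": TCP orientation; "ft_force": force on the tool from outside, world axes, zero at the start; "torque": the same for the moment, N m; "grip_width": opening from 0.0 (shut) to 1.0 (fully open).
Only numpy, scipy, OpenCV 4.12 (cv2) and the standard library are available. Lean on these libraries where they do the work, as an engineer would, in place of code of your own. Each camera call takes 0.05 s, during which the arm holds its last target.

### The job

Sort the things left on the lab bench into the three grey trays: the two flat culture dishes into the shallow tray with two bays, one lying flat in each bay; the two capped vials into the deep two-bay bin, one standing upright in each bay; and the slide box flat and lengthwise in the single-bay tray. It is glassware, so set each thing down on the tray's floor rather than dropping it, and leave the beaker and the timer standing where they are.

Things in the scene. Friction and masses are not known exactly. Their poses are not given: they have to be found in the camera images.
- dish_a_center (a point): Flat round culture dish with its lid on, amber glass, lying flat on the bench: 50 mm diameter, 18 mm high. Point: its centre, 9 mm above its underside; z up. About 35 g.
- dish_b_center (a point): Flat round culture dish with its lid on, amber glass, lying flat on the bench: 50 mm diameter, 18 mm high. Point: its centre, 9 mm above its underside; z up. About 35 g. Same as the other dish.
- vial_a_center (a point): Upright round sample vial of amber glass with a black screw cap of the same width: 28 mm diameter, 65 mm tall. Point: its centre, half-way up (32.5 mm above its foot); z up. About 45 g.
- vial_b_center (a point): Upright round sample vial of amber glass with a black screw cap of the same width: 28 mm diameter, 65 mm tall. Point: its centre, half-way up (32.5 mm above its foot); z up. About 45 g. Same as the other vial.
- slide_box_center (a point): Closed black box of microscope slides, with a white paper label on top, lying flat: 80 mm long (its x), 30 mm wide (its y), 22 mm high. Point: its centre, 11 mm above its underside. About 70 g. Its long side starts within 0.6 rad of pointing straight away from the robot.
- dish_tray: Dish tray: the largest and lowest grey tray, 118 mm (x) by 152 mm (y) outside, rim 12 mm high. Two bays side by side along y, parted by a wall as high as the rim: centres at y = +37 and -37 mm, x = 0; each 110 mm (x) by 70 mm (y) inside. Floor 4 mm above the bench, walls 4 mm thick. Fixed, turned by up to 0.22 rad. Origin: centre of its underside, on the bench; x along the bays' long side, roughly away from the robot; z up.
- vial_bin: Vial bin: the deep grey tray, 88 mm (x) by 124 mm (y) outside, rim 34 mm high. Two bays side by side along y, parted by a wall as high as the rim: centres at y = +30 and -30 mm, x = 0; each 80 mm (x) by 56 mm (y) inside. Floor 4 mm above the bench, walls 4 mm thick. A vial in it sticks out 35 mm. Fixed, turned by up to 0.22 rad. Origin: centre of its underside, on the bench; x along the bays' long side, roughly away from the robot; z up.
- slide_tray: Slide tray: the low grey tray with a single undivided bay, 112 mm (x, its length) by 88 mm (y) outside, rim 14 mm high. Bay 104 mm (x) by 80 mm (y) inside, centred on the origin. Floor 4 mm above the bench, walls 4 mm thick. Fixed, turned by up to 0.22 rad. Origin: centre of its underside, on the bench; x along its length, roughly away from the robot; z up.
- beaker: Bystander: small empty glass beaker, 40 mm across, 48 mm tall, loose on the bench; origin at the centre of its underside. Leave it standing where it is.
- timer: Bystander: white square bench timer, 34 x 34 mm, 22 mm high, loose on the bench; origin at the centre of its underside. Leave it where it is.
There are look-alikes about, which are no part of the job. What is shaped like the part that bears dish_a_center but green or turquoise is not meant.

How it is judged:
At the end, for the whole second after the job is handed in: Each dish flat on the floor of its own bay of the dish tray, each vial upright on the floor of its own bay of the vial bin (either order; tilt under 0.12 rad), the slide box flat on the slide tray's floor, its length within 0.4 rad of the tray's; all released and at rest (((x of dish_a_center in the frame of dish_tray between -0.033 and 0.033 m and y of dish_a_center in the frame of dish_tray between 0.024 and 0.05 m and z of dish_a_center in the frame of dish_tray between 0.009 and 0.017 m and x of dish_b_center in the frame of dish_tray between -0.033 and 0.033 m and y of dish_b_center in the frame of dish_tray between -0.05 and -0.024 m and z of dish_b_center in the frame of dish_tray between 0.009 and 0.017 m) or (x of dish_a_center in the frame of dish_tray between -0.033 and 0.033 m and y of dish_a_center in the frame of dish_tray between -0.05 and -0.024 m and z of dish_a_center in the frame of dish_tray between 0.009 and 0.017 m and x of dish_b_center in the frame of dish_tray between -0.033 and 0.033 m and y of dish_b_center in the frame of dish_tray between 0.024 and 0.05 m and z of dish_b_center in the frame of dish_tray between 0.009 and 0.017 m)) and ((x of vial_a_center in the frame of vial_bin between -0.029 and 0.029 m and y of vial_a_center in the frame of vial_bin between 0.013 and 0.047 m and z of vial_a_center in the frame of vial_bin between 0.0325 and 0.0405 m and x of vial_b_center in the frame of vial_bin between -0.029 and 0.029 m and y of vial_b_center in the frame of vial_bin between -0.047 and -0.013 m and z of vial_b_center in the frame of vial_bin between 0.0325 and 0.0405 m) or (x of vial_a_center in the frame of vial_bin between -0.029 and 0.029 m and y of vial_a_center in the frame of vial_bin between -0.047 and -0.013 m and z of vial_a_center in the frame of vial_bin between 0.0325 and 0.0405 m and x of vial_b_center in the frame of vial_bin between -0.029 and 0.029 m and y of vial_b_center in the frame of vial_bin between 0.013 and 0.047 m and z of vial_b_center in the frame of vial_bin between 0.0325 and 0.0405 m)) and x of slide_box_center in the frame of slide_tray between -0.02 and 0.02 m and y of slide_box_center in the frame of slide_tray between -0.029 and 0.029 m and z of slide_box_center in the frame of slide_tray between 0.011 and 0.019 m and angle between the x axis of slide_box_center and the x axis of slide_tray, either way round below 0.4 rad and angle between each of dish_a_center, dish_b_center, vial_a_center, vial_b_center, slide_box_center's own z axis and vertical below 0.12 rad and linear speed of each of dish_a, dish_b, vial_a, vial_b, slide_box below 0.02 m/s and angular speed of each of dish_a, dish_b, vial_a, vial_b, slide_box below 0.3 rad/s); the robot touches nothing.
It fails at once if a dish is dropped: over 0.8 m/s while the fingers do not hold it (a fall of more than about 30 mm) ((linear speed of dish_a above 0.8 m/s and contact force between the fingers and dish_a below 0.05 N) or (linear speed of dish_b above 0.8 m/s and contact force between the fingers and dish_b below 0.05 N)).
It fails at once if a vial is dropped: over 0.8 m/s while the fingers do not hold it (a fall of more than about 30 mm) ((linear speed of vial_a above 0.8 m/s and contact force between the fingers and vial_a below 0.05 N) or (linear speed of vial_b above 0.8 m/s and contact force between the fingers and vial_b below 0.05 N)).
It fails at once if the slide box is dropped: over 0.8 m/s while the fingers do not hold it (a fall of more than about 30 mm) (linear speed of slide_box above 0.8 m/s and contact force between the fingers and slide_box below 0.05 N).
It fails at once if the beaker is pushed more than 30 mm from its place or knocked over (distance of beaker from where it was at the start of the episode above 0.03 m or angle between beaker's own z axis and vertical above 0.5 rad).
It fails at once if the timer is pushed more than 30 mm from its place or knocked over (distance of timer from where it was at the start of the episode above 0.03 m or angle between timer's own z axis and vertical above 0.5 rad).
It also fails if it takes over 136 s, if anything falls off the work surface, if the arm or the gripper's body presses on something with over 40 N, if the wrist force passes 120 N, or if a joint passes its speed limit or range.

## Working session

There is one attempt and no reset: what is moved stays moved. The work goes in short steps, Python scripts to look and compute and a tool call to move; the robot and the scene stay as the last step left them, time stands still between calls to the robot, and variables do not carry over. Pictures are saved under pics/ and viewed, and the job is handed in when it is done.

Besides the shell and the picture viewer there is one more tool, called after "Emit:" as name(argument=value, ...) on one line, values as JSON. step_arm: Moves the arm, as the interface text tells. Its arguments: {"type":"object","properties":{"motion":{"type":"array"},"jaw":{"type":"number"},"force":{"type":"number"}},"required":["motion"]}

```bash
ls; mkdir -p pics; cat > look.py <<'E'
import sys,cv2
from workcell import manip
for n in sys.argv[2:]:
    cv2.imwrite(f"pics/{n}_{sys.argv[1]}.png", manip.camera(n))
o=manip.get_obs(); print(o['clock'],o['position'],o['ee_rot'],o['grip_width'])
for n in sys.argv[2:]:
    i=manip.camera_info(n); print(n,i['camera_matrix'],i['R'],i['t'])
E
python3 look.py 0 scene side wrist
```

```text
pics
0.15 [0.23159183 0.58016947 0.19970428] [ 1.88754030e-01  9.82024252e-01 -5.28492005e-04 -7.63626803e-05] 0.9985996860993759
scene [[459.96472701   0.         314.81230987]
 [  0.         459.96472701 234.19751102]
 [  0.           0.           1.        ]] [[ 0.79708657  0.60371367 -0.01352085]
 [ 0.45345868 -0.61319027 -0.64681753]
 [-0.39878344  0.50943842 -0.76252493]] [-0.41786892 -0.17490893  1.07272731]
side [[544.1457594    0.         315.91586413]
 [  0.         544.1457594  239.87573044]
 [  0.           0.           1.        ]] [[-9.82850048e-01 -1.84405984e-01 -4.64070695e-04]
 [-1.42987983e-01  7.63684031e-01 -6.29556302e-01]
 [ 1.16448353e-01 -6.18693086e-01 -7.76954726e-01]] [0.49180356 0.09551316 0.95604918]
wrist [[414.79877163   0.         319.77410246]
 [  0.         414.79877163 244.2824992 ]
 [  0.           0.           1.        ]] [[ 3.71387773e-01  9.28477812e-01  2.71706853e-04]
 [ 8.87415961e-01 -3.55049215e-01  2.93994841e-01]
 [ 2.73064157e-01 -1.08944973e-01 -9.55806968e-01]] [-0.62516929 -0.03812218  0.37787518]
```

View pics/scene_0.png

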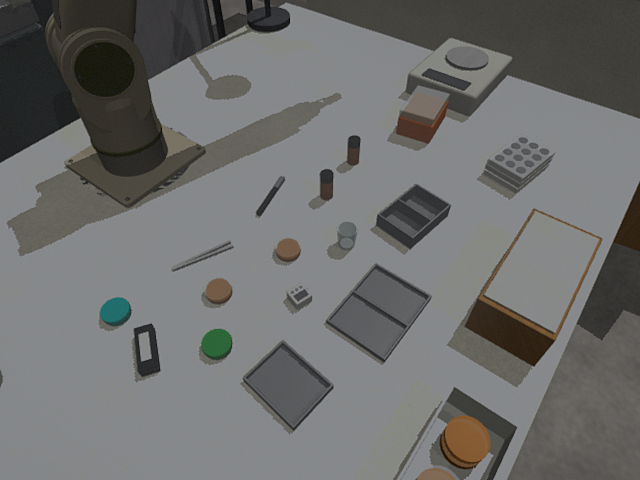

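View pics/side_0.png

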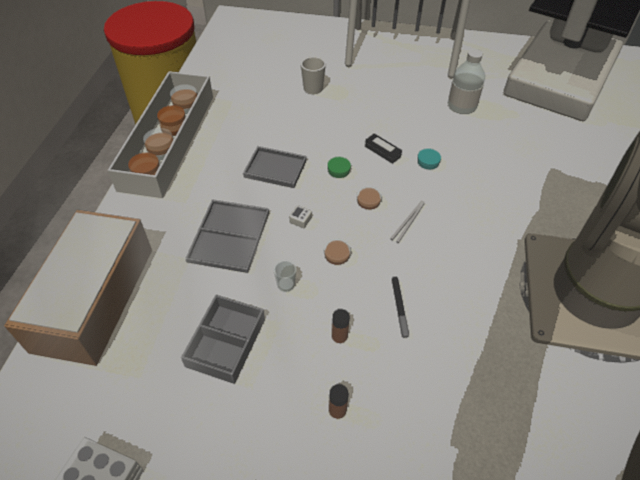

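View pics/wrist_0.png

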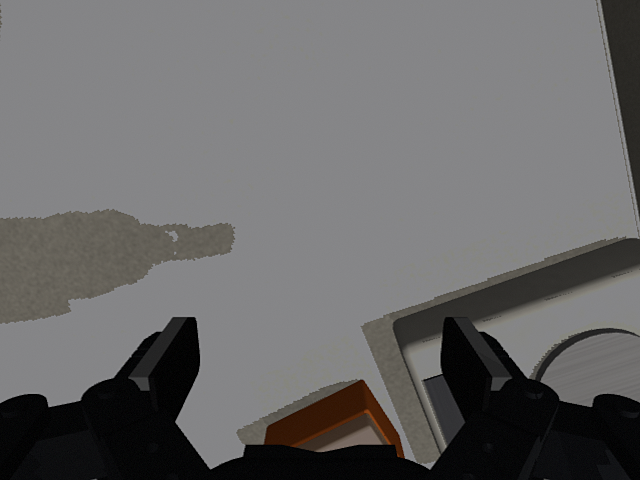

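```bash
cat > crop.py <<'E'
import cv2,numpy as np
s=cv2.imread('pics/scene_0.png'); d=cv2.imread('pics/side_0.png')
def c(im,x,y,w,h,k,n): cv2.imwrite(n,cv2.resize(im[y:y+h,x:x+w],None,fx=k,fy=k,interpolation=cv2.INTER_CUBIC))
c(s,90,240,200,150,4,'pics/z1.png'); c(s,230,120,230,160,3.4,'pics/z2.png'); c(s,240,260,200,170,3.5,'pics/z3.png')
c(d,170,130,300,250,2.4,'pics/z4.png')
for im,p in((s,(288,249)),(s,(219,291)),(s,(326,190)),(s,(115,311)),(d,(337,251)),(s,(405,290)),(s,(147,330))):
    print(p,im[p[1],p[0]],cv2.cvtColor(im,cv2.COLOR_BGR2HSV)[p[1],p[0]])
E
python3 crop.py
```

```text
(288, 249) [ 70  90 115] [ 13 100 115]
(219, 291) [ 70  89 113] [ 13  97 113]
(326, 190) [47 54 66] [11 73 66]
(115, 311) [111 111  37] [ 90 170 111]
(337, 251) [ 86 111 142] [ 13 101 142]
(405, 290) [99 97 96] [110   8  99]
(147, 330) [39 36 34] [108  33  39]
```

View pics/z1.png

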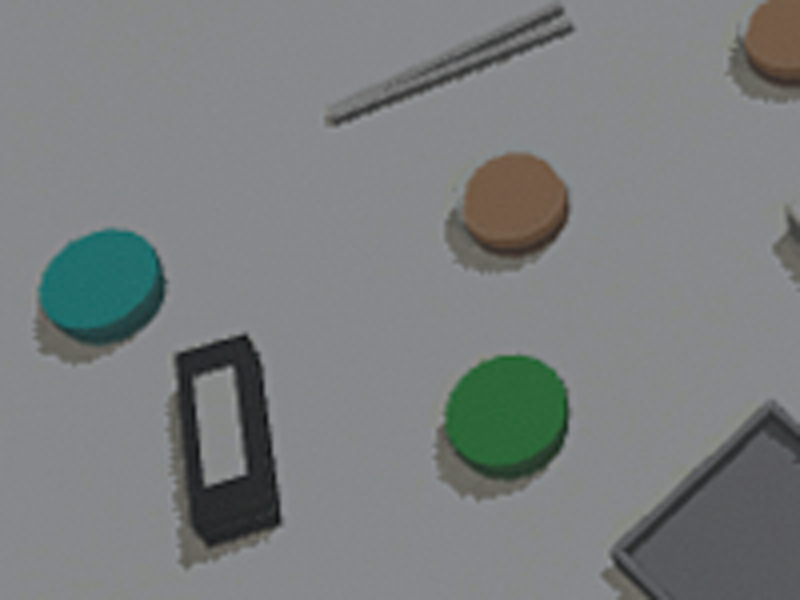

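View pics/z2.png

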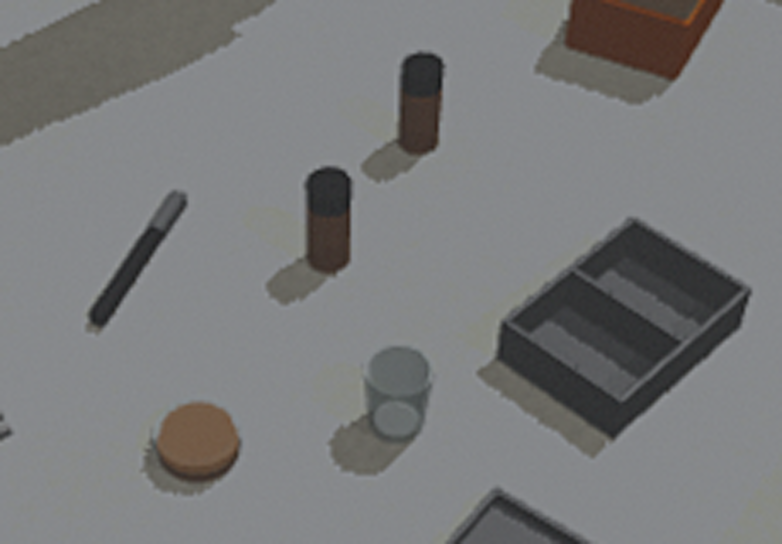

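View pics/z3.png

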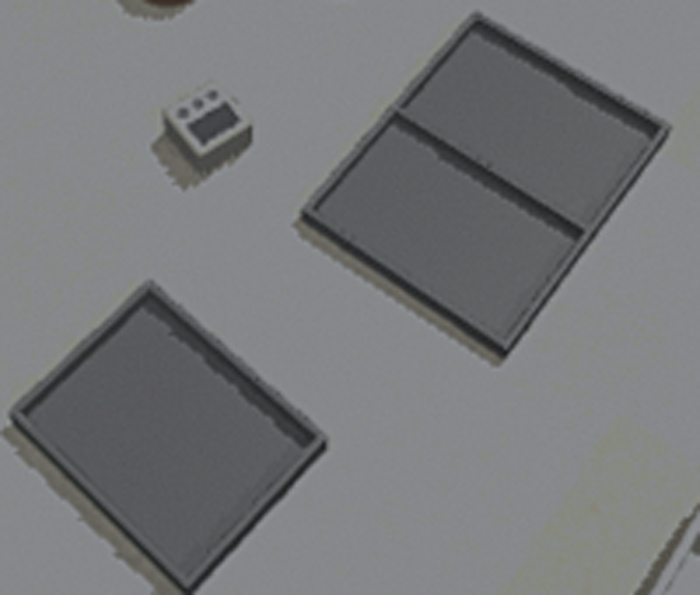

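View pics/z4.png

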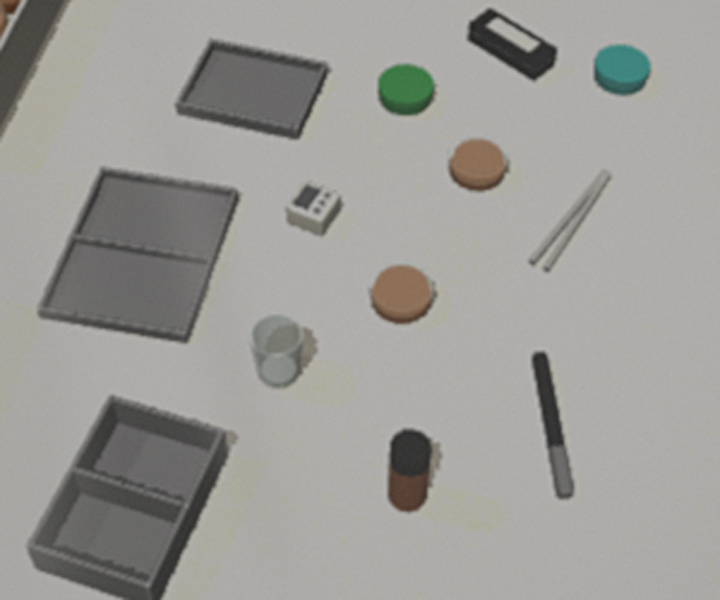

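```bash
cat > geo.py <<'E'
import cv2,numpy as np
from scipy.optimize import least_squares
CAM={}
def cam(n):
    from workcell import manip
    if n not in CAM:
        i=manip.camera_info(n); CAM[n]=[np.array(i[k],float) for k in('camera_matrix','R','t')]
    return CAM[n]
def ray(n,p,c=None):
    K,R,t=c or cam(n); d=R.T@np.linalg.solve(K,[p[0],p[1],1.]); return -R.T@t,d
def plane(n,p,z,c=None):
    o,d=ray(n,p,c); return (o+d*(z-o[2])/d[2])
def rectfit(P,w,h):
    P=np.array(P)[:,:2]
    best=None
    # corners (+,+),(+,-),(-,-),(-,+) nearest assignment
    C=np.array([[1,1],[1,-1],[-1,-1],[-1,1]])*[w/2,h/2]
    def f(q):
        c,s=np.cos(q[2]),np.sin(q[2]); Q=C@np.array([[c,s],[-s,c]])+q[:2]
        return [np.linalg.norm(Q-p,axis=1).min() for p in P]
    for a in(-.2,0,.2):
        r=least_squares(f,[*P.mean(0),a]); 
        if best is None or r.cost<best.cost: best=r
    return best.x,np.round(np.array(f(best.x))*1000,1)
E
cat > m1.py <<'E'
from geo import *
T={'dish':(.118,.152,.012,[(477,12),(669,126),(505,350),(302,212)],[(101,169),(239,187),(187,338),(42,313)]),
'slide':(.112,.088,.014,[(150,283),(326,438),(188,588),(12,413)],[(211,41),(328,65),(298,135),(178,107)])}
f3=lambda p:(p[0]/3.5+240,p[1]/3.5+260)
f4=lambda p:(p[0]/2.4+170,p[1]/2.4+130)
f2=lambda p:(p[0]/3.4+230,p[1]/3.4+120)
for n,(w,h,z,a,b) in T.items():
    A=[plane('scene',f3(p),z) for p in a];B=[plane('side',f4(p),z) for p in b]
    print(n,rectfit(A,w,h),rectfit(B,w,h))
A=[plane('scene',f2(p),.034) for p in [(632,219),(748,291),(620,401),(502,323)]]
B=[plane('side',f4(p),.034) for p in[(112,399),(228,432),(150,583),(33,545)]]
print('vial',rectfit(A,.088,.124),rectfit(B,.088,.124))
def blobs(n,lo,hi,a0):
    im=cv2.imread(f'pics/{n}_0.png');h=cv2.cvtColor(im,cv2.COLOR_BGR2HSV)
    m=cv2.inRange(h,lo,hi); N,_,S,C=cv2.connectedComponentsWithStats(m)
    return [(S[i,4],C[i].round(1),S[i,:4]) for i in range(1,N) if S[i,4]>a0]
for n in('scene','side'):
    for b in blobs(n,(5,60,25),(20,255,255),150): print(n,'amber',*b,plane(n,b[1],.009).round(4))
    for b in blobs(n,(0,0,0),(179,90,62),150):
        if 60<b[1][0]<470 and b[0]<2500: print(n,'dark',*b,plane(n,b[1],.011).round(4))
E
python3 m1.py
```

```text
dish (array([ 0.67130189, -0.00860181, -0.02165687]), array([1.5, 1.6, 1.2, 1.2])) (array([ 0.66746281, -0.00610516, -0.00321096]), array([0.5, 1.6, 2.6, 2.1]))
slide (array([ 0.62806903, -0.20512183, -0.10208732]), array([1.6, 1.7, 1.4, 1.8])) (array([ 0.62383691, -0.20003929, -0.10376171]), array([0.7, 1.7, 1.9, 2.3]))
vial (array([ 0.61240968,  0.20969281, -0.14951686]), array([1.9, 2.4, 3.1, 2. ])) (array([ 0.60873541,  0.21131002, -0.15305873]), array([3.8, 1.6, 4.6, 3.1]))
scene amber 980 [419.6 125.6] [396 101  53  43] [0.475  0.4901 0.009 ]
scene amber 161 [353.3 155.7] [348 147  12  18] [0.4076 0.3007 0.009 ]
scene amber 179 [326.6 190.7] [321 181  12  19] [0.4258 0.1719 0.009 ]
scene amber 941 [630.6 224.8] [614 183  26  69] [0.9668 0.4505 0.009 ]
scene amber 3862 [516.3 318.4] [465 209 137 157] [0.8662 0.1135 0.009 ]
scene amber 419 [287.9 249.4] [276 239  24  22] [ 0.4608 -0.0015  0.009 ]
scene amber 505 [218.4 290.6] [206 279  26  25] [ 0.4204 -0.1483  0.009 ]
scene amber 2086 [464.7 441.6] [440 415  51  55] [ 0.8828 -0.1213  0.009 ]
scene amber 325 [434.9 474.7] [416 46
[... 1252 characters left out ...]
side amber 4475 [ 80.3 318.1] [  4 210 136 156] [0.8632 0.2164 0.009 ]
side amber 465 [336.9 252.3] [325 241  25  24] [ 0.4612 -0.0013  0.009 ]
side amber 220 [339.4 333.9] [332 325  17  18] [0.4299 0.1657 0.009 ]
side amber 209 [337.2 410.3] [329 402  19  17] [0.4128 0.294  0.009 ]
side dark 356 [382.7 150. ] [366 134  35  29] [ 0.4086 -0.2941  0.011 ]
side dark 944 [109.3 314.3] [ 94 268  33  96] [0.8173 0.2014 0.011 ]
side dark 210 [397.8 296.4] [392 277  13  39] [0.3422 0.076  0.011 ]
side dark 253 [340.5 318.8] [333 310  16  18] [0.4325 0.1383 0.011 ]
side dark 265 [245.6 352.6] [233 323  27  60] [0.5724 0.228  0.011 ]
side dark 317 [338.5 395.1] [330 385  18  21] [0.4146 0.271  0.011 ]
```

```bash
cat > m2.py <<'E'
from geo import *
def tri(a,b):
    (o1,d1),(o2,d2)=ray('scene',a),ray('side',b)
    s=np.linalg.lstsq(np.c_[d1,-d2],o2-o1,rcond=None)[0]
    p,q=o1+s[0]*d1,o2+s[1]*d2; return ((p+q)/2).round(4),np.linalg.norm(p-q).round(4)
print('v1',tri((326.5,184.5),(340.5,326.5)),plane('scene',(326.5,184.5),.0325),plane('side',(340.5,326.5),.0325))
print('v2',tri((353,150.5),(338,402)),plane('scene',(353,150.5),.0325),plane('side',(338,402),.0325))
print('beaker',tri((347,236),(286.5,276.5)),'timer',tri((299,296.5),(300.5,216)))
# slide label center / top-edge corners z1 (scale4, off 90,240) at z=.022
f=lambda p:(p[0]/4+90,p[1]/4+240)
P=np.array([plane('scene',f(p),.022) for p in [(177,353),(247,335),(279,522),(209,542)]]) 
P2=np.array([plane('scene',f(p),.022) for p in [(195,373),(234,365),(247,479),(203,489)]])
print(P.round(4)); print('label',P2.round(4),P2.mean(0))
v=P2[3]+P2[2]-P2[0]-P2[1]; print('label yaw',np.arctan2(v[1],v[0]))
E
python3 m2.py
cat > go.py <<'E'
# usage: go.py x y z yawdeg(of tool y)  -> tool-frame shift (mm) and turn (deg)
import sys,numpy as np
from scipy.spatial.transform import Rotation as R
from workcell import manip
o=manip.get_obs(); q=R.from_quat(o['ee_rot']); p=np.array(o['position'])
x,y,z,a=map(float,sys.argv[1:5]); a=np.radians(a)
ty=np.array([np.cos(a),np.sin(a),0]); tz=np.array([0,0,-1]); tx=np.cross(ty,tz)
G=R.from_matrix(np.c_[tx,ty,tz]); d=np.array([x,y,z])-p
print('t',round(o['clock'],2),'p',p.round(4),'grip',round(o['grip_width'],3),'F',np.round(o['ft_force'],1),'j',np.round(o['joint_pos'],2))
print('turn',(q.inv()*G).as_rotvec(degrees=True).round(1),'shift now-axes',(q.inv().apply(d)*1000).round(1),'shift after turn',(G.inv().apply(d)*1000).round(1))
E
python3 go.py .41 .29 .15 -8.6
```

```text
v1 (array([0.4292, 0.1661, 0.0337]), np.float64(0.0007)) [0.42886961 0.16714596 0.0325    ] [0.42899227 0.16518373 0.0325    ]
v2 (array([0.4125, 0.2908, 0.033 ]), np.float64(0.0008)) [0.41172337 0.29122907 0.0325    ] [0.41282764 0.29073715 0.0325    ]
beaker (array([0.5388, 0.081 , 0.0256]), np.float64(0.0029)) timer (array([ 0.5449, -0.0736,  0.0121]), np.float64(0.0006))
[[ 0.3689 -0.2895  0.022 ]
 [ 0.3857 -0.2666  0.022 ]
 [ 0.46   -0.3129  0.022 ]
 [ 0.4446 -0.3345  0.022 ]]
label [[ 0.3823 -0.291   0.022 ]
 [ 0.3923 -0.2789  0.022 ]
 [ 0.436  -0.3087  0.022 ]
 [ 0.4254 -0.3218  0.022 ]] [ 0.40901836 -0.30009842  0.022     ]
label yaw -0.6091399225388825
t 0.15 p [0.2316 0.5802 0.1997] grip 0.999 F [-0.5 -0.7 -0.1] j [-1.21  0.33 -0.06  1.46  0.02  1.35 -0.09]
turn [-0.   0.  76.8] shift now-axes [-273.3 -203.3   49.9] shift after turn [-260.2  219.8   49.7]
```

Emit:
step_arm(motion=[[0,0,0,0,0,9.6],[0,0,0,0,0,9.6],[0,0,0,0,0,9.6],[0,0,0,0,0,9.6],[0,0,0,0,0,9.6],[0,0,0,0,0,9.6],[0,0,0,0,0,9.6],[0,0,0,0,0,9.6]], jaw=85, force=30)

```text
clock: 1.15
position: [0.2311, 0.5786, 0.1967]
ee_rot: [0.772, 0.636, -0.003, 0.002]
ft_force: [-0.4, 0.8, 0.4]
grip_width: 0.997
```

```bash
python3 go.py .4122 .2908 .15 -8.6
```

```text
t 1.15 p [0.2311 0.5786 0.1967] grip 0.997 F [-0.4  0.8  0.4] j [-1.36  0.33  0.12  1.47 -0.04  1.35 -1.43]
turn [-0.1  0.4 -2.4] shift now-axes [-247.6  232.8   48.1] shift after turn [-257.4  222.1   46.7]
```

Emit:
step_arm(motion=[[0,0,0,0,0,-2.4],[-32,28,6,0,0,0],[-32,28,6,0,0,0],[-32,28,6,0,0,0],[-32,28,6,0,0,0],[-32,28,6,0,0,0],[-32,28,6,0,0,0],[-32,28,6,0,0,0],[-32,28,4,0,0,0],[0,0,0,0,0,0]])

```text
clock: 2.4
position: [0.4269, 0.2876, 0.1495]
ee_rot: [0.736, 0.677, -0.003, 0.002]
ft_force: [-0.2, 0.4, 0.1]
grip_width: 0.995
```

```bash
python3 go.py .4122 .2908 .15 -8.6; python3 look.py 1 wrist|tail -1
```

```text
t 2.4 p [0.4269 0.2876 0.1495] grip 0.995 F [-0.2  0.4  0.1] j [-0.98  0.13  0.32  1.83 -0.04  1.2  -0.73]
turn [-0.1  0.4  3.9] shift now-axes [  2.  -14.9  -0.5] shift after turn [  1.  -15.   -0.5]
 [-2.48010061e-02 -2.97764318e-01 -9.54317202e-01]] [-0.40146226  0.28478772  0.42665259]
```

View pics/wrist_1.png

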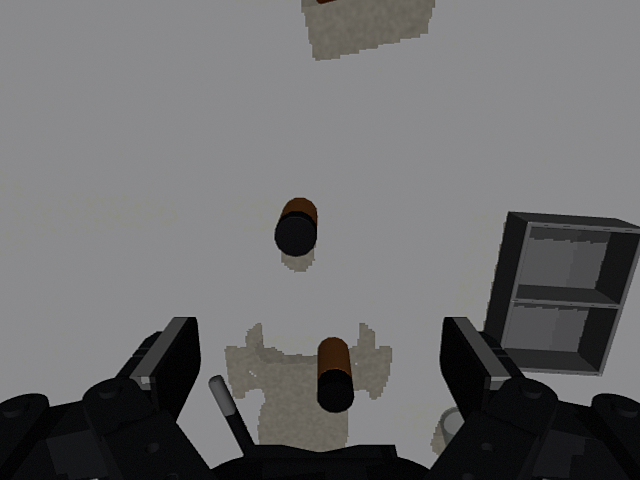

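```bash
python3 - <<'E'
from geo import *
print(plane('wrist',(296,236),.065),plane('wrist',(335.5,390),.065))
print([plane('wrist',p,.034).round(4) for p in [(510,212),(487,369),(604,374)]])
E
```

```text
[0.41129385 0.29191365 0.065     ] [0.42848343 0.17320185 0.065     ]
[array([0.5618, 0.2884, 0.034 ]), array([0.5505, 0.16  , 0.034 ]), array([0.6447, 0.1476, 0.034 ])]
```

Emit:
step_arm(motion=[[1,-15,0,0,0,3.9],[0,0,20,0,0,0],[0,0,20,0,0,0],[0,0,20,0,0,0],[0,0,0,0,0,0]])

```text
clock: 3.08
position: [0.4066, 0.2976, 0.0887]
ee_rot: [0.749, 0.663, -0.002, 0.001]
ft_force: [-0.1, 0.4, 0.6]
grip_width: 0.994
```

```bash
python3 go.py .4122 .2908 .032 -8.6
```

```text
t 3.08 p [0.4066 0.2976 0.0887] grip 0.994 F [-0.1  0.4  0.6] j [-1.    0.17  0.3   1.92 -0.05  1.07 -0.8 ]
turn [-0.1  0.3  1.6] shift now-axes [-5.8  6.5 56.7] shift after turn [-5.9  6.5 56.7]
```

Emit:
step_arm(motion=[[-6,6.5,0,0,0,1.6],[0,0,0,0,0,0]])

```text
clock: 3.32
position: [0.4129, 0.2917, 0.0903]
ee_rot: [0.758, 0.653, -0.002, 0.001]
ft_force: [-0.4, 0.2, 0.2]
grip_width: 0.996
```

```bash
python3 go.py .4122 .2908 .032 -8.6
```

```text
t 3.33 p [0.4129 0.2917 0.0903] grip 0.996 F [-0.4  0.2  0.2] j [-0.99  0.17  0.31  1.92 -0.06  1.07 -0.81]
turn [-0.   0.2  0.1] shift now-axes [-0.8 -0.5 58.3] shift after turn [-1.  -0.6 58.3]
```

Emit:
step_arm(motion=[[-1,0,20,0,0,0],[0,0,20,0,0,0],[0,0,18,0,0,0],[0,0,0,0,0,0],[0,0,0,0,0,0]])

```text
clock: 3.95
position: [0.4153, 0.2928, 0.0352]
ee_rot: [0.757, 0.653, 0.002, 0.0]
ft_force: [-0.6, 0.0, 1.1]
grip_width: 0.996
```

Emit:
step_arm(motion=[[0,0,0,0,0,0],[0,0,0,0,0,0],[0,0,0,0,0,0],[0,0,0,0,0,0],[0,0,0,0,0,0]], jaw=20, force=30)

```text
clock: 4.58
position: [0.4163, 0.2938, 0.0373]
ee_rot: [0.757, 0.653, 0.004, 0.0]
ft_force: [-0.1, -0.1, -0.1]
grip_width: 0.235
```

```bash
python3 go.py .4122 .2908 .032 -8.6; python3 look.py 2 wrist side|tail -1
```

```text
t 4.58 p [0.4163 0.2938 0.0373] grip 0.235 F [-0.1 -0.1 -0.1] j [-0.98  0.24  0.3   1.97 -0.09  0.94 -0.78]
turn [ 0.3 -0.3  0.2] shift now-axes [-3.6 -3.6  5.2] shift after turn [-3.6 -3.6  5.3]
 [ 1.16448353e-01 -6.18693086e-01 -7.76954726e-01]] [0.49180356 0.09551316 0.95604918]
```

View pics/wrist_2.png

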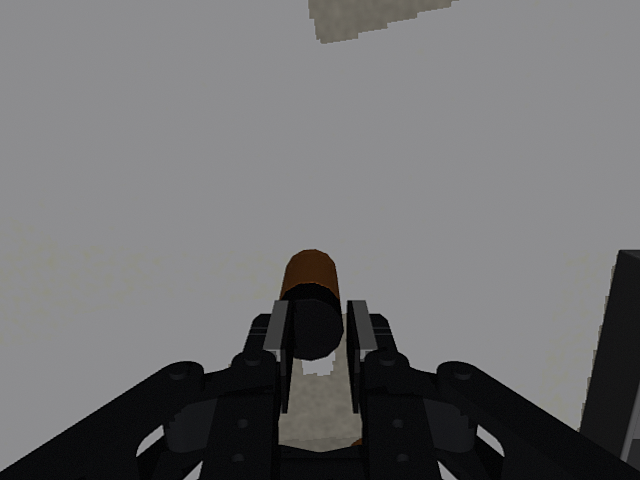

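```bash
python3 - <<'E'
import cv2
d=cv2.imread('pics/side_2.png');cv2.imwrite('pics/z5.png',cv2.resize(d[250:470,230:500],None,fx=2.7,fy=2.7))
E
```

```text
(no output)
```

View pics/z5.png

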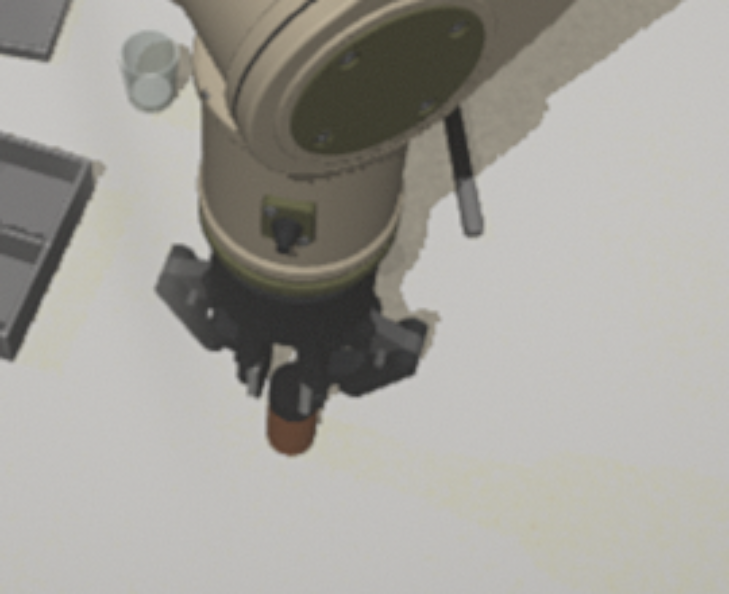

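Emit:
step_arm(motion=[[0,0,0,0,0,0],[0,0,0,0,0,0],[0,0,0,0,0,0]])

```text
clock: 5.05
position: [0.4162, 0.2937, 0.0371]
ee_rot: [0.757, 0.653, 0.003, 0.0]
ft_force: [0.4, -0.3, -0.4]
grip_width: 0.235
```

```bash
python3 go.py .4122 .2908 .032 -8.6; python3 look.py 3 wrist side|tail -1;  python3 - <<'E'
import cv2
d=cv2.imread('pics/side_3.png');cv2.imwrite('pics/z6.png',cv2.resize(d[330:450,270:420],None,fx=4,fy=4))
E
```

```text
t 5.05 p [0.4162 0.2937 0.0371] grip 0.235 F [ 0.4 -0.3 -0.4] j [-0.98  0.24  0.3   1.97 -0.09  0.94 -0.78]
turn [ 0.3 -0.3  0.2] shift now-axes [-3.5 -3.5  5.1] shift after turn [-3.4 -3.5  5.1]
 [ 1.16448353e-01 -6.18693086e-01 -7.76954726e-01]] [0.49180356 0.09551316 0.95604918]
```

View pics/z6.png

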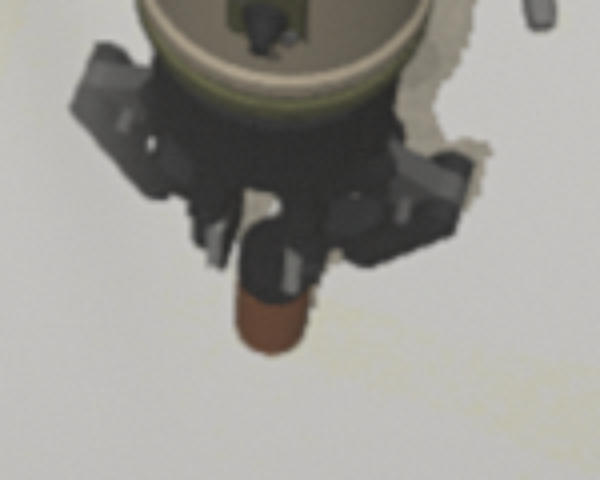

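View pics/wrist_3.png

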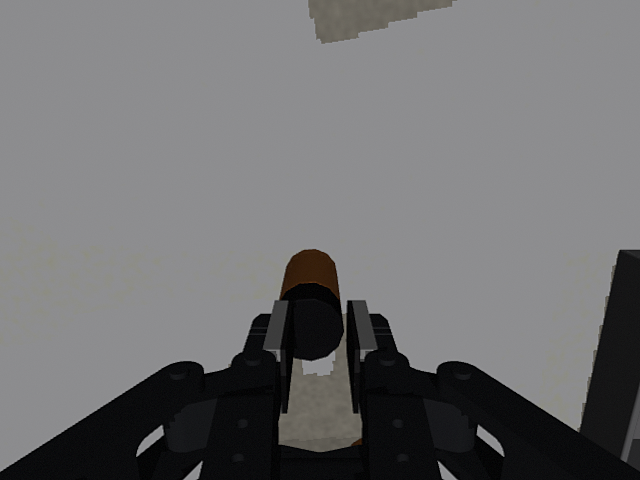

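Emit:
step_arm(motion=[[0,0,0,0,0,0],[0,0,0,0,0,0],[0,0,0,0,0,0]], jaw=5)

```text
clock: 5.52
position: [0.4162, 0.2937, 0.0371]
ee_rot: [0.757, 0.653, 0.003, 0.0]
ft_force: [0.4, -0.0, 0.8]
grip_width: 0.06
```

```bash
python3 look.py 4 wrist side|tail -1;  python3 - <<'E'
import cv2
d=cv2.imread('pics/side_4.png');cv2.imwrite('pics/z7.png',cv2.resize(d[330:450,270:420],None,fx=4,fy=4))
E
```

```text
[ 1.16448353e-01 -6.18693086e-01 -7.76954726e-01]] [0.49180356 0.09551316 0.95604918]
```

View pics/z7.png

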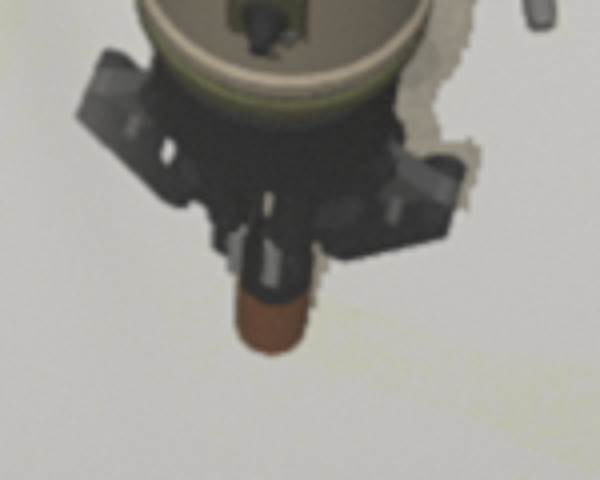

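View pics/wrist_4.png

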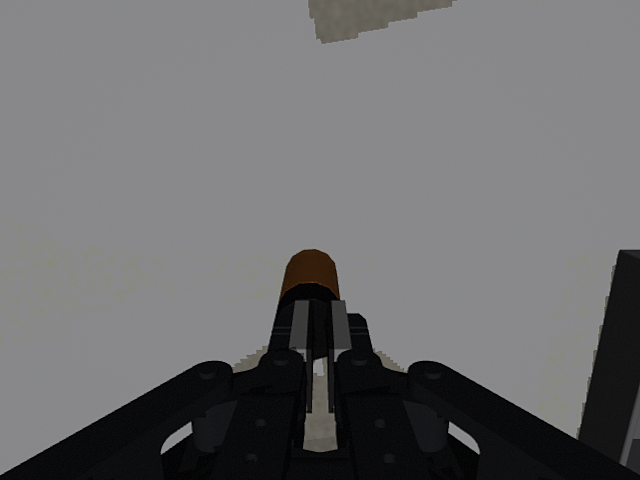

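```bash
python3 - <<'E'
from geo import *
from workcell import manip
p=np.array(manip.get_obs()['position'])
for n in('wrist','side','scene'):
    K,R,t=cam(n); print(n,'cam at',(-R.T@t).round(3))
    for dz in(0,.019):
        for q in (p+[0,0,dz],):
            u=K@(R@q+t); print(q.round(3),(u[:2]/u[2]).round(1))
E
```

```text
wrist cam at [0.427 0.367 0.21 ]
[0.416 0.294 0.037] [318.1 291. ]
[0.416 0.294 0.056] [318.2 309.5]
side cam at [0.386 0.609 0.803]
[0.416 0.294 0.037] [335.5 402.3]
[0.416 0.294 0.056] [335.9 397. ]
scene cam at [ 0.84  -0.401  0.699]
[0.416 0.294 0.037] [355.4 149. ]
[0.416 0.294 0.056] [355.8 142.3]
```

```bash
python3 look.py 5 scene|tail -1;  python3 - <<'E'
import cv2
d=cv2.imread('pics/scene_5.png');cv2.imwrite('pics/z8.png',cv2.resize(d[60:260,250:450],None,fx=3,fy=3))
E
```

```text
[-0.39878344  0.50943842 -0.76252493]] [-0.41786892 -0.17490893  1.07272731]
```

View pics/z8.png

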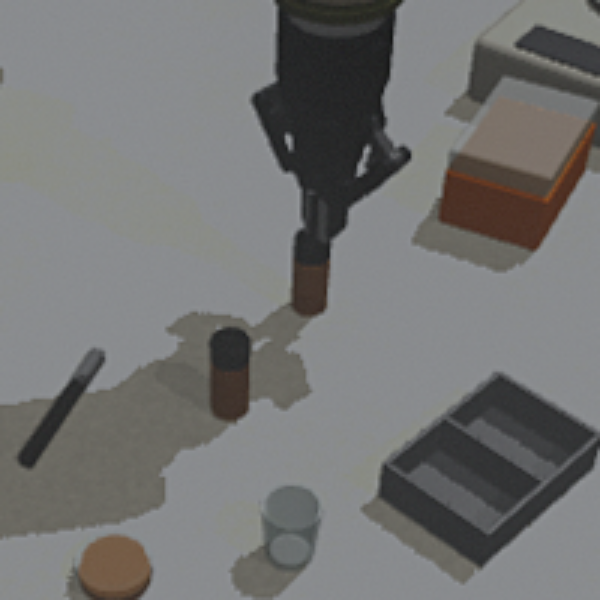

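```bash
python3 - <<'E'
from geo import *
def tri(L):
    A=[];b=[]
    for n,p in L:
        o,d=ray(n,p); d/=np.linalg.norm(d); M=np.eye(3)-np.outer(d,d); A.append(M); b.append(M@o)
    return np.linalg.lstsq(np.vstack(A),np.hstack(b),rcond=None)[0].round(4)
print(tri([('scene',(356,139.5)),('side',(337.5,401))]))
print(tri([('scene',(356,139.5)),('wrist',(321,300))]))
print(tri([('wrist',(321,300)),('side',(337.5,401))]))
E
```

```text
[0.4126 0.2999 0.0581]
[0.416  0.2983 0.0598]
[0.415  0.2796 0.0126]
```

```bash
python3 - <<'E'
import cv2
d=cv2.imread('pics/wrist_4.png');cv2.imwrite('pics/z9.png',cv2.resize(d[230:430,220:420],None,fx=3,fy=3))
E
```

```text
(no output)
```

View pics/z9.png

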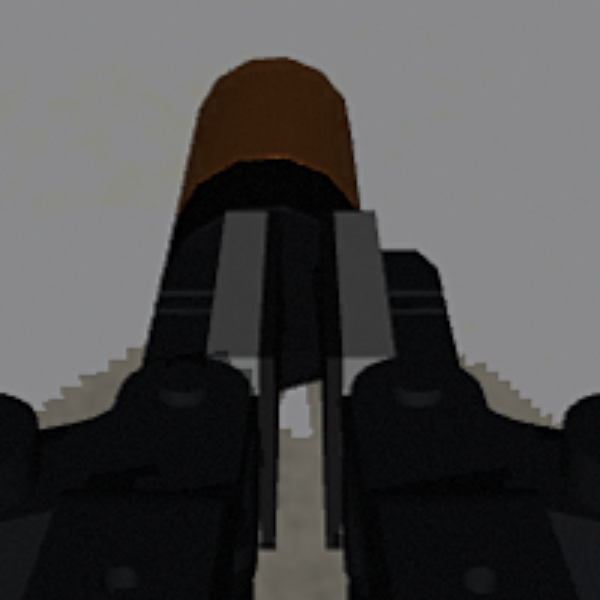

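```bash
python3 - <<'E'
from geo import *
from workcell import manip
p=np.array(manip.get_obs()['position'])
for n in('wrist','scene','side'):
  K,R,t=cam(n)
  for dy in(-.011,0,.011):
    for dz in(0,.019,.03,.05):
        u=K@(R@(p+[0,dy,dz])+t); print(n,dy,dz,(u[:2]/u[2]).round(1))
E
```

```text
wrist -0.011 0 [321.7 313. ]
wrist -0.011 0.019 [322.1 333.4]
wrist -0.011 0.03 [322.5 347.3]
wrist -0.011 0.05 [323.2 377.9]
wrist 0 0 [318.1 291.1]
wrist 0 0.019 [318.2 309.5]
wrist 0 0.03 [318.3 322.1]
wrist 0 0.05 [318.4 349.9]
wrist 0.011 0 [314.4 268.4]
wrist 0.011 0.019 [314.1 284.7]
wrist 0.011 0.03 [313.9 295.9]
wrist 0.011 0.05 [313.5 320.6]
scene -0.011 0 [352.6 151.6]
scene -0.011 0.019 [353.  144.8]
scene -0.011 0.03 [353.3 140.8]
scene -0.011 0.05 [353.8 133.3]
scene 0 0 [355.4 149.1]
scene 0 0.019 [355.8 142.3]
scene 0 0.03 [356.1 138.2]
scene 0 0.05 [356.6 130.8]
scene 0.011 0 [358.1 146.5]
scene 0.011 0.019 [358.6 139.7]
scene 0.011 0.03 [358.9 135.7]
scene 0.011 0.05 [359.5 128.2]
side -0.011 0 [336.7 395.2]
side -0.011 0.019 [337.1 389.8]
side -0.011 0.03 [337.3 386.6]
side -0.011 0.05 [337.8 380.6]
side 0 0 [335.5 402.3]
side 0 0.019 [335.9 397. ]
side 0 0.03 [336.1 393.8]
side 0 0.05 [336.5 387.9]
side 0.011 0 [334.3 409.5]
side 0.011 0.019 [334.6 404.3]
side 0.011 0.03 [334.8 401.2]
side 0.011 0.05 [335.2 395.4]
```

Emit:
step_arm(motion=[[0,0,-30,0,0,0],[0,0,-30,0,0,0],[0,0,-30,0,0,0],[0,0,0,0,0,0],[0,0,0,0,0,0]], jaw=85)

```text
clock: 6.3
position: [0.4151, 0.2928, 0.1289]
ee_rot: [0.757, 0.653, 0.003, 0.0]
ft_force: [-0.2, -0.5, -0.0]
grip_width: 0.992
```

```bash
python3 go.py .4122 .2908 .032 -8.6; python3 look.py 6 wrist scene side
```

```text
t 6.3 p [0.4151 0.2928 0.1289] grip 0.992 F [-0.2 -0.5 -0. ] j [-1.    0.12  0.31  1.88 -0.04  1.14 -0.81]
turn [ 0.2 -0.2  0.2] shift now-axes [-2.8 -2.9 96.9] shift after turn [-2.4 -2.6 96.9]
6.45 [0.41505639 0.29266121 0.12864853] [7.57136880e-01 6.53252276e-01 2.25841889e-03 3.29324538e-04] 0.9936168345794539
wrist [[414.79877163   0.         319.77410246]
 [  0.         414.79877163 244.2824992 ]
 [  0.           0.           1.        ]] [[ 0.98909055 -0.14723302  0.0047257 ]
 [-0.14229715 -0.9466516   0.28914057]
 [-0.03809745 -0.28665866 -0.95727499]] [-0.36878377  0.32004257  0.41000042]
scene [[459.96472701   0.         314.81230987]
 [  0.         459.96472701 234.19751102]
 [  0.           0.           1.        ]] [[ 0.79708657  0.60371367 -0.01352085]
 [ 0.45345868 -0.61319027 -0.64681753]
 [-0.39878344  0.50943842 -0.76252493]] [-0.41786892 -0.17490893  1.07272731]
side [[544.1457594    0.         315.91586413]
 [  0.         544.1457594  239.87573044]
 [  0.           0.           1.        ]] [[-9.82850048e-01 -1.84405984e-01 -4.64070695e-04]
 [-1.42987983e-01  7.63684031e-01 -6.29556302e-01]
 [ 1.16448353e-01 -6.18693086e-01 -7.76954726e-01]] [0.49180356 0.09551316 0.95604918]
```

View pics/wrist_6.png

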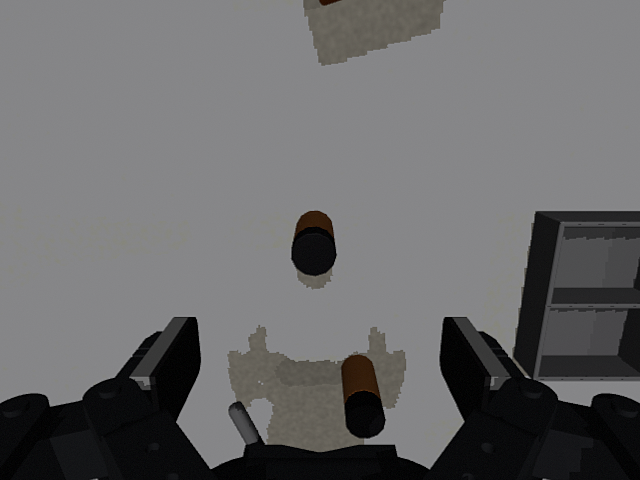

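View pics/scene_6.png

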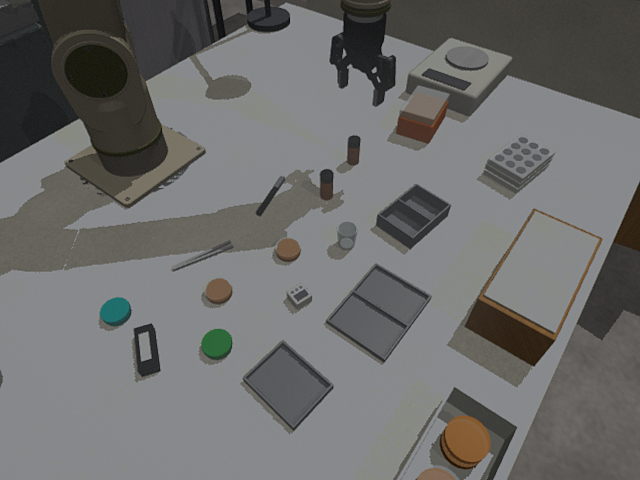

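View pics/side_6.png

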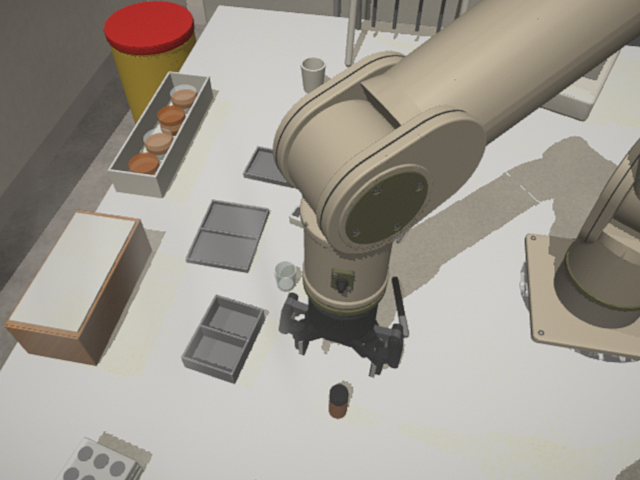

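```bash
cat > m3.py <<'E'
from geo import *
from scipy.optimize import least_squares
def tri(L):
    A=[];b=[]
    for n,p in L:
        o,d=ray(n,p); d/=np.linalg.norm(d); M=np.eye(3)-np.outer(d,d); A.append(M); b.append(M@o)
    return np.linalg.lstsq(np.vstack(A),np.hstack(b),rcond=None)[0].round(4)
print(tri([('scene',(343,90)),('side',(375,373))]),tri([('scene',(378,102)),('side',(303,352))]))
K,R,t=cam('wrist')
W=[((.4122,.2908,.065),(314,254)),((.429,.1663,.065),(365.5,417)),((.412,.2908,0.0),(314,216)),((.429,.1663,0.0),(357,360))]
for X,u in W:
    v=K@(R@np.array(X)+t); print('pred',(v[:2]/v[2]).round(1),'seen',u)
def f(o):
    r=[]
    for X,u in W:
        v=K@(R@(np.array(X)-o)+t); r+=list(v[:2]/v[2]-u)
    return r
s=least_squares(f,[0,0,0.]); print('camera offset world',s.x.round(4),np.round(s.fun,1))
E
python3 m3.py
```

```text
[0.3701 0.301  0.166 ] [0.4615 0.2932 0.1765]
pred [313.8 252.4] seen (314, 254)
pred [365.6 420.2] seen (365.5, 417)
pred [314.3 225.8] seen (314, 216)
pred [357.  366.1] seen (357, 360)
camera offset world [-0.0004 -0.0027  0.0006] [-0.3 -6.2  0.1 -0.7  0.3  6.1 -0.   2.8]
```

```bash
python3 - <<'E'
from workcell import manip
print(manip.grip_depth,[a for a in dir(manip) if a[0]!='_'])
E
python3 go.py .4135 .2908 .02 -8.6
```

```text
0.0187 ['MotionError', 'camera', 'camera_info', 'get_obs', 'grip_depth', 'hand_in']
t 6.45 p [0.4151 0.2927 0.1286] grip 0.994 F [ 0.7  0.1 -0.3] j [-1.    0.12  0.31  1.88 -0.04  1.14 -0.81]
turn [ 0.2 -0.2  0.2] shift now-axes [ -2.4  -1.6 108.6] shift after turn [ -2.1  -1.3 108.6]
```

Emit:
step_arm(motion=[[-1,-1.5,25,0,0,0],[0,0,25,0,0,0],[0,0,25,0,0,0],[0,0,15,0,0,0],[0,0,0,0,0,0]])

```text
clock: 7.08
position: [0.4127, 0.291, 0.0336]
ee_rot: [0.757, 0.653, 0.0, 0.001]
ft_force: [0.5, 0.2, 0.3]
grip_width: 0.996
```

```bash
python3 go.py .4125 .2908 .006 -8.6
```

```text
t 7.08 p [0.4127 0.291  0.0336] grip 0.996 F [0.5 0.2 0.3] j [-0.98  0.24  0.31  1.97 -0.09  0.94 -0.78]
turn [0.1 0.  0.2] shift now-axes [-0.2 -0.2 27.6] shift after turn [-0.2 -0.1 27.6]
```

Emit:
step_arm(motion=[[0,0,10,0,0,0],[0,0,10,0,0,0],[0,0,8,0,0,0],[0,0,0,0,0,0]])

```text
clock: 7.58
position: [0.4136, 0.2919, 0.0053]
ee_rot: [0.757, 0.653, 0.002, 0.001]
ft_force: [-0.4, -0.3, 0.5]
grip_width: 0.998
```

```bash
python3 go.py .4125 .2908 .006 -8.6;python3 look.py 7 wrist side >/dev/null
```

```text
t 7.58 p [0.4136 0.2919 0.0053] grip 0.998 F [-0.4 -0.3  0.5] j [-0.97  0.28  0.3   1.99 -0.11  0.88 -0.76]
turn [ 0.2 -0.1  0.2] shift now-axes [-1.2 -0.9 -0.7] shift after turn [-1.2 -0.9 -0.7]
```

View pics/wrist_7.png

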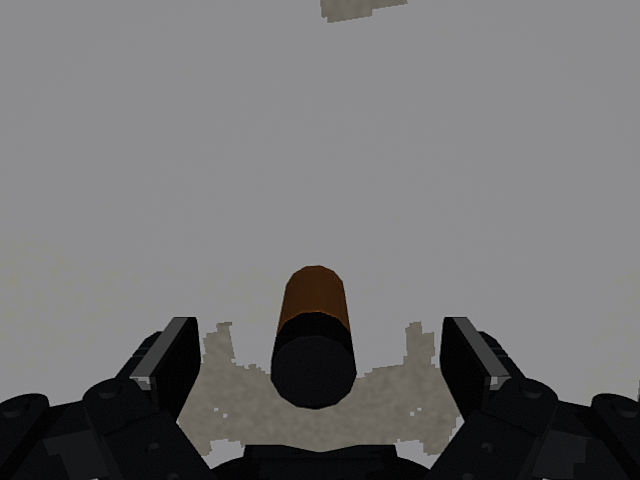

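Emit:
step_arm(motion=[[0,0,0,0,0,0],[0,0,0,0,0,0],[0,0,0,0,0,0],[0,0,0,0,0,0],[0,0,0,0,0,0]], jaw=15, force=30)

```text
clock: 8.3
position: [0.4144, 0.2926, 0.0068]
ee_rot: [0.757, 0.653, 0.003, 0.0]
ft_force: [-0.1, 0.2, -0.6]
grip_width: 0.319
```

```bash
python3 go.py .4125 .2908 .006 -8.6;python3 look.py 8 wrist side >/dev/null
```

```text
t 8.3 p [0.4144 0.2926 0.0068] grip 0.319 F [-0.1  0.2 -0.6] j [-0.97  0.28  0.3   1.99 -0.11  0.88 -0.76]
turn [ 0.2 -0.2  0.2] shift now-axes [-2.1 -1.7  0.8] shift after turn [-2.1 -1.7  0.8]
```

View pics/wrist_8.png

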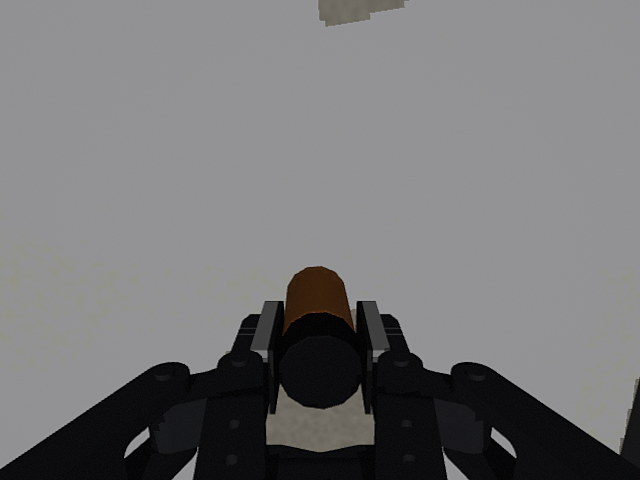

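Emit:
step_arm(motion=[[0,0,-25,0,0,0],[0,0,-30,0,0,0],[0,0,-30,0,0,0],[0,0,0,0,0,0]])

```text
clock: 8.9
position: [0.4136, 0.2918, 0.0935]
ee_rot: [0.757, 0.653, 0.002, 0.001]
ft_force: [0.3, 0.6, -1.2]
grip_width: 0.317
```

```bash
python3 go.py .615 .24 .10 -8.6;python3 look.py 9 wrist side scene >/dev/null
```

```text
t 8.9 p [0.4136 0.2918 0.0935] grip 0.317 F [ 0.3  0.6 -1.2] j [-1.    0.16  0.32  1.92 -0.05  1.07 -0.8 ]
turn [ 0.2 -0.1  0.2] shift now-axes [-21.7 206.9  -5.8] shift after turn [-21.1 206.9  -6.5]
```

View pics/wrist_9.png

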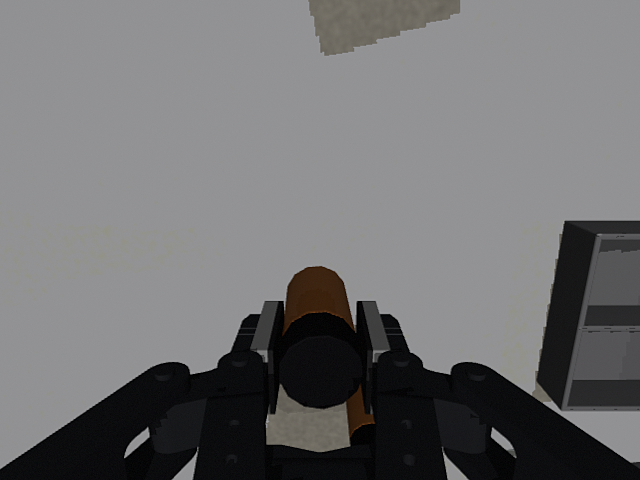

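Emit:
step_arm(motion=[[-3,29,-1,0,0,0],[-3,29,-1,0,0,0],[-3,29,-1,0,0,0],[-3,29,-1,0,0,0],[-3,29,-1,0,0,0],[-3,29,-1,0,0,0],[-3,29,-1,0,0,0],[0,0,0,0,0,0]])

```text
clock: 10.05
position: [0.6101, 0.236, 0.0847]
ee_rot: [0.756, 0.654, -0.009, 0.0]
ft_force: [0.2, -0.3, -2.0]
grip_width: 0.32
```

```bash
python3 go.py .615 .24 .10 -8.6;python3 look.py 10 wrist side scene >/dev/null
```

```text
t 10.05 p [0.6101 0.236  0.0847] grip 0.32 F [ 0.2 -0.3 -2. ] j [-0.73  0.51  0.39  1.51 -0.2   1.18 -0.45]
turn [-0.7  0.8  0.3] shift now-axes [  4.5   4.1 -15.4] shift after turn [  4.7   4.3 -15.3]
```

View pics/wrist_10.png

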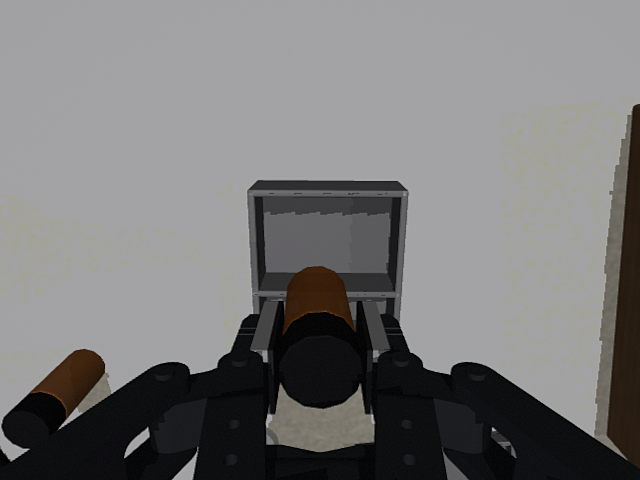

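```bash
python3 - <<'E'
from geo import *
P=[plane('wrist',p,.034) for p in [(249,190),(408,192),(254.5,294.5),(400.5,296)]]
print(np.round(P,4)); 
K,R,t=cam('wrist')
from workcell import manip
p=np.array(manip.get_obs()['position'])
# expected foot/cap of vial held
for dz in(-.007,.058):
    v=K@(R@(p+[0,0,dz])+t);print(v[:2]/v[2])
E
```

```text
[[0.5752 0.2799 0.034 ]
 [0.6605 0.2668 0.034 ]
 [0.5665 0.2185 0.034 ]
 [0.6513 0.2059 0.034 ]]
[318.36266757 284.97841244]
[315.26047614 366.20668005]
```

```bash
python3 go.py .613 .242 .0115 -8.6
```

```text
t 10.2 p [0.608  0.2382 0.0854] grip 0.317 F [-0.6  0.2 -0.6] j [-0.73  0.51  0.39  1.52 -0.2   1.18 -0.45]
turn [-0.8  0.7  0.5] shift now-axes [ 5.4  5.4 73.7] shift after turn [ 4.5  4.4 73.9]
```

Emit:
step_arm(motion=[[6,2,0,-0.7,0.8,0.3],[0,0,15,0,0,0],[0,0,15,0,0,0],[0,0,0,0,0,0]])

```text
clock: 10.7
position: [0.6085, 0.246, 0.0523]
ee_rot: [0.756, 0.654, 0.0, -0.002]
ft_force: [-0.2, 0.6, -1.3]
grip_width: 0.318
```

```bash
python3 go.py .613 .242 .0115 -8.6
```

```text
t 10.7 p [0.6085 0.246  0.0523] grip 0.318 F [-0.2  0.6 -1.3] j [-0.73  0.53  0.38  1.55 -0.21  1.1  -0.45]
turn [-0.1 -0.1  0.3] shift now-axes [-3.5  5.2 40.8] shift after turn [-3.3  5.1 40.8]
```

Emit:
step_arm(motion=[[-3.5,5,6,0,0,0],[0,0,12,0,0,0],[0,0,12,0,0,0],[0,0,6,0,0,0],[0,0,0,0,0,0],[0,0,0,0,0,0]])

```text
clock: 11.45
position: [0.6134, 0.2414, 0.0137]
ee_rot: [0.756, 0.654, 0.0, -0.002]
ft_force: [-0.9, -0.1, -1.1]
grip_width: 0.317
```

```bash
python3 go.py .613 .242 .0115 -8.6
```

```text
t 11.45 p [0.6134 0.2414 0.0137] grip 0.317 F [-0.9 -0.1 -1.1] j [-0.71  0.58  0.37  1.57 -0.23  1.04 -0.43]
turn [-0.1 -0.1  0.3] shift now-axes [ 0.6 -0.5  2.2] shift after turn [ 0.6 -0.5  2.2]
```

Emit:
step_arm(motion=[[0,0,2,0,0,0],[0,0,1,0,0,0],[0,0,0,0,0,0]])

```text
clock: 11.82
position: [0.6138, 0.2417, 0.0113]
ee_rot: [0.756, 0.654, 0.001, -0.001]
ft_force: [-0.1, 0.7, -0.7]
grip_width: 0.319
```

Emit:
step_arm(motion=[[0,0,1,0,0,0],[0,0,1,0,0,0],[0,0,0,0,0,0]])

```text
clock: 12.2
position: [0.6144, 0.2423, 0.0111]
ee_rot: [0.756, 0.654, 0.002, -0.002]
ft_force: [0.1, 0.7, -0.3]
grip_width: 0.318
```

Emit:
step_arm(motion=[[0,0,0.5,0,0,0],[0,0,0,0,0,0],[0,0,0,0,0,0]], jaw=50)

```text
clock: 12.58
position: [0.6144, 0.2422, 0.0104]
ee_rot: [0.756, 0.654, 0.002, -0.002]
ft_force: [-0.3, 0.5, -0.7]
grip_width: 0.584
```

Emit:
step_arm(motion=[[0,0,-20,0,0,0],[0,0,-30,0,0,0],[0,0,-30,0,0,0],[0,0,-30,0,0,0],[0,0,0,0,0,0]])

```text
clock: 13.2
position: [0.6154, 0.2416, 0.1299]
ee_rot: [0.757, 0.654, 0.004, -0.001]
ft_force: [0.6, -0.3, -0.8]
grip_width: 0.585
```

```bash
python3 go.py .4265 .1665 .10 -8.6;python3 look.py 11 wrist side  >/dev/null
```

```text
t 13.2 p [0.6154 0.2416 0.1299] grip 0.585 F [ 0.6 -0.3 -0.8] j [-0.73  0.47  0.4   1.47 -0.19  1.23 -0.46]
turn [ 0.2 -0.4  0.3] shift now-axes [-101.9 -176.2   28.7] shift after turn [-102.5 -175.6   29.9]
```

View pics/wrist_11.png

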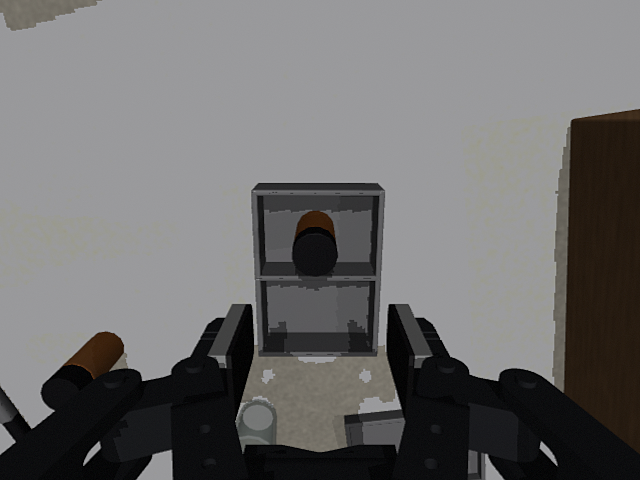

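Emit:
step_arm(motion=[[-16,-29,4,0,0,0],[-17,-29,4,0,0,0],[-17,-29,4,0,0,0],[-17,-29,4,0,0,0],[-17,-29,4,0,0,0],[-17,-29,4,0,0,0],[0,0,0,0,0,0],[0,0,0,0,0,0]], jaw=70)

```text
clock: 14.3
position: [0.417, 0.1623, 0.0962]
ee_rot: [0.756, 0.655, -0.004, -0.002]
ft_force: [-0.5, 0.8, 0.2]
grip_width: 0.823
```

```bash
python3 go.py .4288 .1665 .10 -8.6;python3 look.py 12 wrist   >/dev/null
```

```text
t 14.3 p [0.417  0.1623 0.0962] grip 0.823 F [-0.5  0.8  0.2] j [-0.85  0.03  0.39  2.05 -0.01  1.08 -0.6 ]
turn [-0.5  0.2  0.4] shift now-axes [ 5.9 11.  -4. ] shift after turn [ 5.9 11.  -3.8]
```

View pics/wrist_12.png

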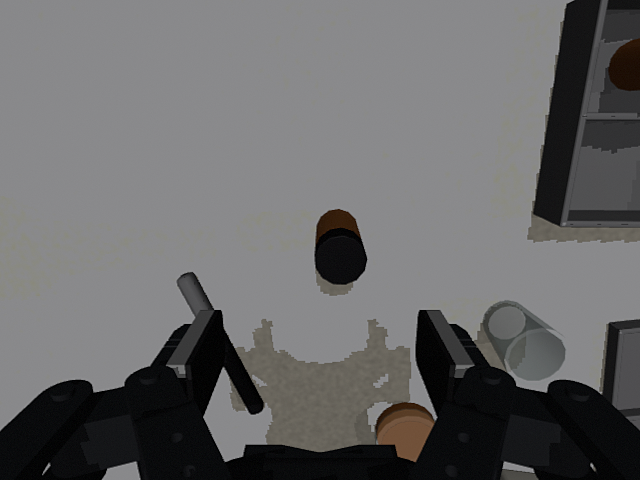

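```bash
python3 - <<'E'
from geo import *
print(plane('wrist',(341,258),.065))
E
```

```text
[0.42914422 0.16553409 0.065     ]
```

Emit:
step_arm(motion=[[6,11,5,-0.5,0.2,0.4],[0,0,20,0,0,0],[0,0,20,0,0,0],[0,0,10,0,0,0],[0,0,0,0,0,0]])

```text
clock: 14.98
position: [0.4342, 0.1682, 0.0384]
ee_rot: [0.759, 0.651, 0.001, 0.002]
ft_force: [-0.2, -0.1, 0.4]
grip_width: 0.818
```

```bash
python3 go.py .4288 .1665 .006 -8.6
```

```text
t 14.97 p [0.4342 0.1682 0.0384] grip 0.818 F [-0.2 -0.1  0.4] j [-0.84  0.15  0.4   2.07 -0.07  0.93 -0.56]
turn [ 0.2  0.  -0.1] shift now-axes [-2.5 -5.2 32.4] shift after turn [-2.5 -5.1 32.4]
```

Emit:
step_arm(motion=[[-1,-5,0,0,0,0],[0,0,16,0,0,0],[0,0,15,0,0,0],[0,0,1,0,0,0],[0,0,0,0,0,0]])

```text
clock: 15.6
position: [0.4298, 0.1684, 0.005]
ee_rot: [0.759, 0.651, 0.002, 0.002]
ft_force: [-0.2, 0.8, -0.2]
grip_width: 0.821
```

Emit:
step_arm(motion=[[0,0,0,0,0,0],[0,0,0,0,0,0],[0,0,0,0,0,0],[0,0,0,0,0,0]], jaw=15, force=30)

```text
clock: 16.1
position: [0.4304, 0.1687, 0.0058]
ee_rot: [0.759, 0.651, 0.003, 0.002]
ft_force: [0.2, -0.4, -0.0]
grip_width: 0.318
```

```bash
python3 go.py .4288 .1665 .006 -8.6;python3 look.py 13 wrist   >/dev/null
```

```text
t 16.1 p [0.4304 0.1687 0.0058] grip 0.318 F [ 0.2 -0.4 -0. ] j [-0.83  0.19  0.39  2.11 -0.09  0.85 -0.54]
turn [ 0.3 -0.1 -0.1] shift now-axes [-2.4 -1.2 -0.2] shift after turn [-2.4 -1.2 -0.2]
```

View pics/wrist_13.png

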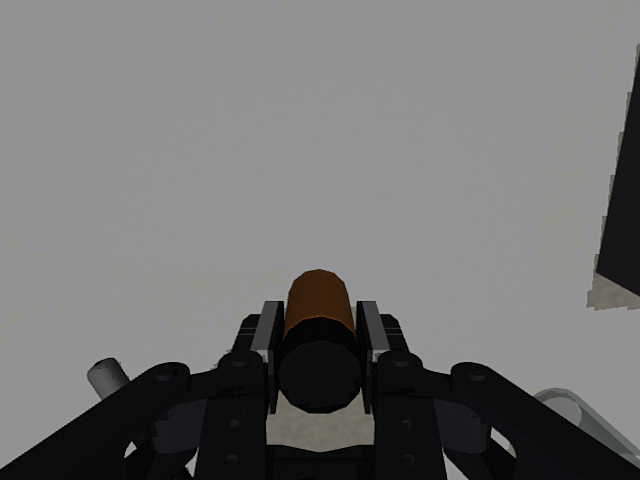

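Emit:
step_arm(motion=[[0,0,-25,0,0,0],[0,0,-30,0,0,0],[0,0,-30,0,0,0],[0,0,0,0,0,0]])

```text
clock: 16.65
position: [0.4295, 0.1684, 0.093]
ee_rot: [0.759, 0.651, 0.002, 0.002]
ft_force: [-0.3, -0.4, -1.2]
grip_width: 0.318
```

```bash
python3 go.py .604 .182 .09 -8.6
```

```text
t 16.65 p [0.4295 0.1684 0.093 ] grip 0.318 F [-0.3 -0.4 -1.2] j [-0.86  0.05  0.4   2.03 -0.02  1.06 -0.6 ]
turn [ 0.3 -0.  -0.1] shift now-axes [ 40.  170.4   4. ] shift after turn [ 39.6 170.5   3. ]
```

Emit:
step_arm(motion=[[7,28,-1,0,0,0],[7,28,-1,0,0,0],[7,28,-1,0,0,0],[6,28,-1,0,0,0],[6,28,-1,0,0,0],[6,28,-1,0,0,0],[0,0,0,0,0,0],[0,0,0,0,0,0]])

```text
clock: 17.65
position: [0.6023, 0.181, 0.091]
ee_rot: [0.758, 0.652, -0.003, 0.0]
ft_force: [-0.6, 0.1, 0.0]
grip_width: 0.317
```

```bash
python3 go.py .604 .182 .011 -8.6; python3 look.py 14 wrist   >/dev/null
```

```text
t 17.65 p [0.6023 0.181  0.091 ] grip 0.317 F [-0.6  0.1  0. ] j [-0.71  0.44  0.44  1.6  -0.2   1.15 -0.37]
turn [-0.2  0.3 -0. ] shift now-axes [ 1.6  1.7 80. ] shift after turn [ 1.2  1.5 80. ]
```

View pics/wrist_14.png

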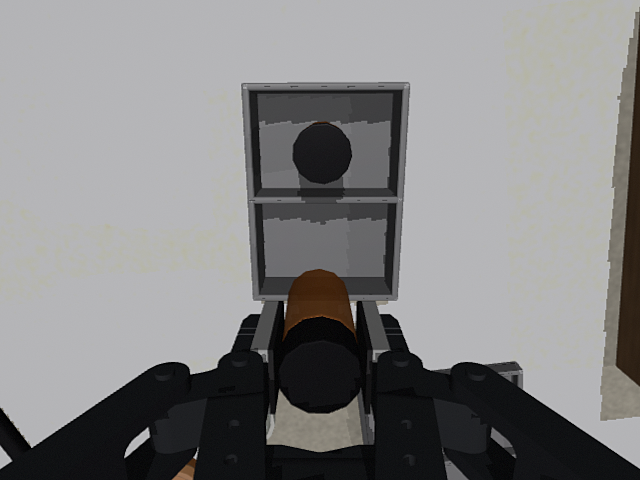

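```bash
python3 - <<'E'
from geo import *
P=[plane('wrist',p,.034) for p in [(243,85),(409,85),(397,299),(256,299)]]
print(np.round(P,4)); q,r=rectfit(P,.088,.124); print(q,r)
c,s=np.cos(q[2]),np.sin(q[2]); 
for y in(.03,-.03): print(q[0]-s*y,q[1]+c*y)
print('vial2 cap',plane('wrist',(322,153),.069))
E
```

```text
[[0.5773 0.2767 0.034 ]
 [0.6622 0.2638 0.034 ]
 [0.6445 0.1441 0.034 ]
 [0.5603 0.1569 0.034 ]]
[ 0.61106699  0.21036997 -0.1463676 ] [1.6 2.1 1.8 2.3]
0.6154423530194573 0.24004919480243833
0.6066916203885291 0.18069075245072216
vial2 cap [0.6128947  0.23935378 0.069     ]
```

Emit:
step_arm(motion=[[2,2,20,0,0,0],[0,0,20,0,0,0],[0,0,15,0,0,0],[0,0,0,0,0,0]])

```text
clock: 18.2
position: [0.6017, 0.1833, 0.0312]
ee_rot: [0.758, 0.653, -0.003, -0.001]
ft_force: [0.8, -0.4, 0.2]
grip_width: 0.313
```

```bash
python3 go.py .604 .182 .010 -8.6
```

```text
t 18.2 p [0.6017 0.1833 0.0312] grip 0.313 F [ 0.8 -0.4  0.2] j [-0.69  0.51  0.42  1.64 -0.23  1.04 -0.35]
turn [-0.3  0.3  0.1] shift now-axes [-0.9  2.5 21.1] shift after turn [-1.   2.4 21.2]
```

Emit:
step_arm(motion=[[1,4,10,0,0,0],[0,0,8,0,0,0],[0,0,2,0,0,0],[0,0,0,0,0,0]])

```text
clock: 18.7
position: [0.6067, 0.184, 0.0107]
ee_rot: [0.758, 0.653, -0.003, -0.0]
ft_force: [0.3, -0.2, -1.0]
grip_width: 0.316
```

```bash
python3 go.py .6055 .182 .0095 -8.6
```

```text
t 18.7 p [0.6067 0.184  0.0107] grip 0.316 F [ 0.3 -0.2 -1. ] j [-0.68  0.54  0.41  1.64 -0.25  1.01 -0.34]
turn [-0.2  0.2  0.1] shift now-axes [-2.2 -0.9  1.2] shift after turn [-2.2 -0.9  1.2]
```

Emit:
step_arm(motion=[[0,0,1.5,0,0,0],[0,0,1,0,0,0],[0,0,0,0,0,0]])

```text
clock: 19.08
position: [0.6074, 0.1843, 0.0101]
ee_rot: [0.758, 0.653, -0.002, -0.0]
ft_force: [0.1, 0.1, -0.3]
grip_width: 0.315
```

Emit:
step_arm(motion=[[0,0,0,0,0,0],[0,0,0,0,0,0],[0,0,0,0,0,0]], jaw=50)

```text
clock: 19.45
position: [0.6076, 0.1845, 0.0103]
ee_rot: [0.758, 0.653, -0.001, -0.0]
ft_force: [0.3, 1.0, -0.5]
grip_width: 0.582
```

Emit:
step_arm(motion=[[0,0,-15,0,0,0],[0,0,-30,0,0,0],[0,0,-30,0,0,0],[0,0,-30,0,0,0],[0,0,0,0,0,0]])

```text
clock: 20.08
position: [0.6086, 0.1843, 0.1228]
ee_rot: [0.758, 0.652, -0.0, 0.0]
ft_force: [-0.2, -0.4, -0.1]
grip_width: 0.581
```

```bash
python3 go.py .461 -.0014 .12 -1; python3 look.py 15 wrist side  >/dev/null
```

```text
t 20.07 p [0.6086 0.1843 0.1228] grip 0.581 F [-0.2 -0.4 -0.1] j [-0.71  0.43  0.45  1.55 -0.19  1.21 -0.38]
turn [ 0.   0.  -7.6] shift now-axes [-205.7 -118.3    2.9] shift after turn [-188.3 -144.4    2.8]
```

View pics/wrist_15.png

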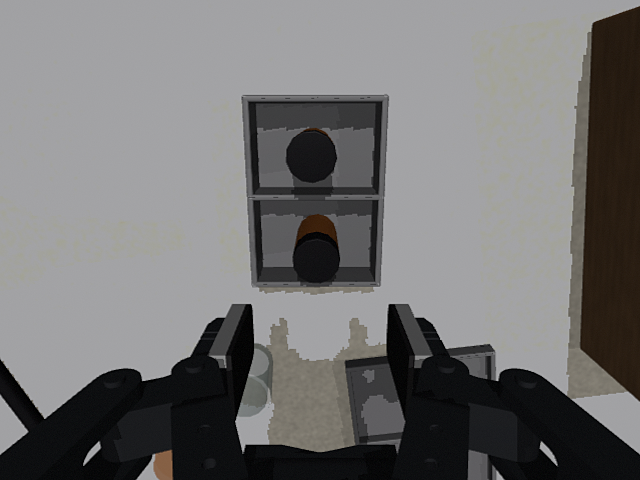

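Emit:
step_arm(motion=[[0,0,0,0,0,-7.6],[-31,-24,0,0,0,0],[-31,-24,0,0,0,0],[-31,-24,0,0,0,0],[-31,-24,0,0,0,0],[-31,-24,0,0,0,0],[-31,-24,0,0,0,0],[0,0,0,0,0,0],[0,0,0,0,0,0]], jaw=85)

```text
clock: 21.3
position: [0.4507, -0.0058, 0.1141]
ee_rot: [0.711, 0.703, -0.008, -0.004]
ft_force: [0.1, 1.3, -0.0]
grip_width: 0.995
```

```bash
python3 go.py .461 -.0014 .10 -1; python3 look.py 16 wrist >/dev/null
```

```text
t 21.3 p [ 0.4507 -0.0058  0.1141] grip 0.995 F [ 0.1  1.3 -0. ] j [-0.6   0.01  0.52  2.02 -0.    1.12 -0.09]
turn [-0.9  0.4  0.4] shift now-axes [ 4.6 10.5 13.9] shift after turn [ 4.6 10.2 14.1]
```

View pics/wrist_16.png

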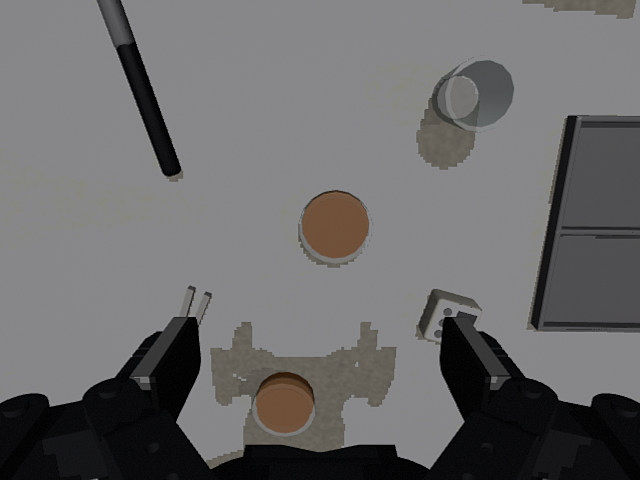

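```bash
python3 - <<'E'
from geo import *
print(plane('wrist',(335,226),.018),plane('wrist',(283,405),.018))
E
```

```text
[ 0.46024348 -0.00124082  0.018     ] [ 0.42001507 -0.1439066   0.018     ]
```

Emit:
step_arm(motion=[[4.6,10,15,-0.9,0.4,0.4],[0,0,25,0,0,0],[0,0,25,0,0,0],[0,0,20,0,0,0],[0,0,0,0,0,0]])

```text
clock: 21.98
position: [0.4628, 0.0024, 0.0253]
ee_rot: [0.711, 0.703, -0.001, 0.0]
ft_force: [0.7, -0.2, 0.5]
grip_width: 0.993
```

```bash
python3 go.py .461 -.0014 -0.028 -1
```

```text
t 21.98 p [0.4628 0.0024 0.0253] grip 0.993 F [ 0.7 -0.2  0.5] j [-0.59  0.17  0.52  2.09 -0.11  0.91 -0.02]
turn [-0.1  0.1  0.3] shift now-axes [-3.7 -1.7 53.4] shift after turn [-3.8 -1.8 53.3]
```

Emit:
step_arm(motion=[[-3.7,-1.7,5,0,0,0.3],[0,0,18,0,0,0],[0,0,15,0,0,0],[0,0,0,0,0,0]])

```text
clock: 22.48
position: [0.463, -0.0009, -0.0121]
ee_rot: [0.713, 0.701, 0.0, 0.001]
ft_force: [0.2, 0.1, -1.2]
grip_width: 0.996
```

```bash
python3 go.py .461 -.0014 -0.028 -1; python3 look.py 17 wrist >/dev/null
```

```text
t 22.48 p [ 0.463  -0.0009 -0.0121] grip 0.996 F [ 0.2  0.1 -1.2] j [-0.56  0.24  0.51  2.11 -0.16  0.82  0.03]
turn [0.1 0.1 0.1] shift now-axes [-0.5 -2.1 15.9] shift after turn [-0.5 -2.  15.9]
```

View pics/wrist_17.png

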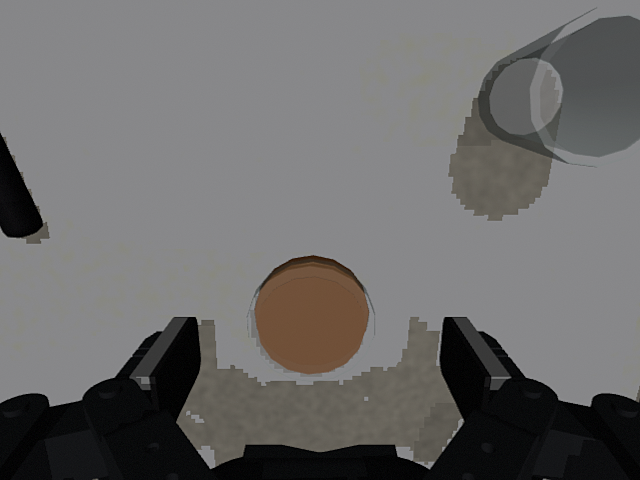

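Emit:
step_arm(motion=[[0,-2,8,0,0,0],[0,0,8,0,0,0],[0,0,1,0,0,0],[0,0,0,0,0,0]])

```text
clock: 23.02
position: [0.4623, -0.0007, -0.0286]
ee_rot: [0.713, 0.701, 0.001, 0.002]
ft_force: [-0.4, -0.7, -0.1]
grip_width: 0.994
```

```bash
python3 go.py .461 -.0014 -0.028 -1
```

```text
t 23.02 p [ 0.4623 -0.0007 -0.0286] grip 0.994 F [-0.4 -0.7 -0.1] j [-0.55  0.27  0.5   2.13 -0.18  0.78  0.05]
turn [0.2 0.  0.1] shift now-axes [-0.7 -1.3 -0.6] shift after turn [-0.7 -1.3 -0.6]
```

Emit:
step_arm(motion=[[0,0,0,0,0,0],[0,0,0,0,0,0],[0,0,0,0,0,0],[0,0,0,0,0,0]], jaw=38, force=30)

```text
clock: 23.52
position: [0.4627, -0.0006, -0.0279]
ee_rot: [0.713, 0.701, 0.002, 0.002]
ft_force: [-0.6, -1.0, -0.5]
grip_width: 0.568
```

```bash
python3 go.py .461 -.0014 -0.028 -1; python3 look.py 18 wrist >/dev/null
```

```text
t 23.52 p [ 0.4627 -0.0006 -0.0279] grip 0.568 F [-0.6 -1.  -0.5] j [-0.55  0.27  0.5   2.13 -0.18  0.78  0.05]
turn [0.3 0.  0.1] shift now-axes [-0.8 -1.6  0. ] shift after turn [-0.8 -1.6  0.1]
```

View pics/wrist_18.png

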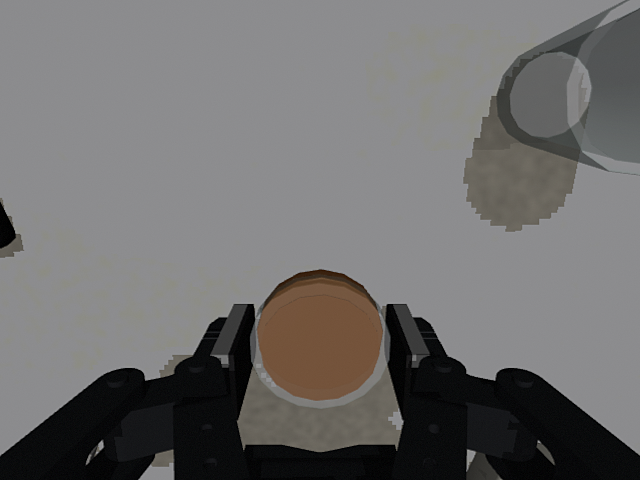

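Emit:
step_arm(motion=[[0,0,-15,0,0,0],[0,0,-30,0,0,0],[0,0,-30,0,0,0],[0,0,-30,0,0,0],[0,0,0,0,0,0]])

```text
clock: 24.2
position: [0.4626, -0.0013, 0.0838]
ee_rot: [0.713, 0.701, 0.002, 0.003]
ft_force: [1.0, 0.7, -0.6]
grip_width: 0.571
```

```bash
python3 go.py .669 .030 .08 -1; python3 look.py 19 wrist >/dev/null
```

```text
t 24.2 p [ 0.4626 -0.0013  0.0838] grip 0.571 F [ 1.   0.7 -0.6] j [-0.61  0.07  0.54  2.05 -0.04  1.03 -0.07]
turn [ 0.4  0.  -0. ] shift now-axes [ 35.  205.8   5.2] shift after turn [ 34.9 205.8   3.8]
```

View pics/wrist_19.png

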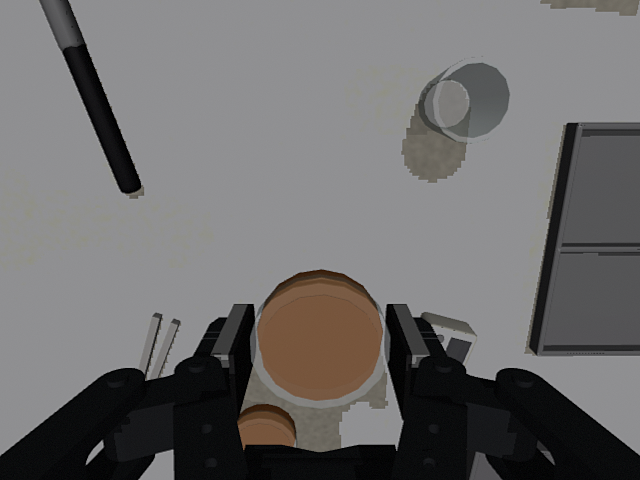

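Dish A is held (centre 320,345); the tray's left edge runs (570,124)–(531,352). Now across.

Emit:
step_arm(motion=[[5,29,0,0,0,0],[5,29,0,0,0,0],[5,29,0,0,0,0],[5,29,0,0,0,0],[5,29,0,0,0,0],[5,29,0,0,0,0],[5,29,0,0,0,0],[0,0,0,0,0,0],[0,0,0,0,0,0]])

```text
clock: 25.38
position: [0.6653, 0.0299, 0.0739]
ee_rot: [0.713, 0.701, -0.005, -0.002]
ft_force: [0.6, 0.2, 0.2]
grip_width: 0.57
```

```bash
python3 go.py .669 .030 .08 -1; python3 look.py 20 wrist >/dev/null
```

```text
t 25.38 p [0.6653 0.0299 0.0739] grip 0.57 F [0.6 0.2 0.2] j [-0.48  0.56  0.51  1.5  -0.28  1.17  0.06]
turn [-0.5  0.3 -0. ] shift now-axes [ 0.1  3.7 -6.2] shift after turn [ 0.2  3.7 -6.1]
```

View pics/wrist_20.png

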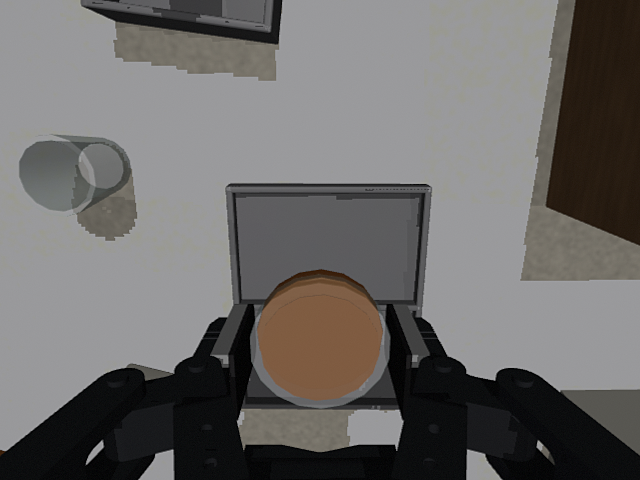

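```bash
python3 - <<'E'
from geo import *
P=[plane('wrist',p,.012) for p in [(227,188),(432,189),(236,301.5),(418,303)]]
print(np.round(P,4))
a=np.mean(P[:2],0);b=np.mean(P[2:],0);print(a,b)
E
```

```text
[[ 0.6134  0.0673  0.012 ]
 [ 0.7298  0.0647  0.012 ]
 [ 0.613  -0.0033  0.012 ]
 [ 0.7255 -0.006   0.012 ]]
[0.67158662 0.06600359 0.012     ] [ 0.66924191 -0.00467598  0.012     ]
```

Emit:
step_arm(motion=[[0,3.5,15,-0.5,0.3,0],[0,0,25,0,0,0],[0,0,20,0,0,0],[0,0,0,0,0,0]])

```text
clock: 25.92
position: [0.6667, 0.0297, 0.0102]
ee_rot: [0.714, 0.701, 0.001, -0.001]
ft_force: [1.4, 0.0, -0.4]
grip_width: 0.571
```

```bash
python3 go.py .669 .030 -.0239 -1
```

```text
t 25.93 p [0.6667 0.0297 0.0102] grip 0.571 F [ 1.4  0.  -0.4] j [-0.46  0.62  0.48  1.55 -0.32  1.05  0.09]
turn [-0.  -0.1 -0.1] shift now-axes [ 0.2  2.4 34.1] shift after turn [ 0.3  2.3 34.1]
```

Emit:
step_arm(motion=[[0,2,12,0,0,0],[0,0,12,0,0,0],[0,0,8,0,0,0],[0,0,0,0,0,0]])

```text
clock: 26.42
position: [0.6696, 0.0297, -0.0229]
ee_rot: [0.714, 0.7, 0.002, -0.0]
ft_force: [0.1, -0.2, 0.7]
grip_width: 0.568
```

```bash
python3 go.py .669 .030 -.0239 -1
```

```text
t 26.43 p [ 0.6696  0.0297 -0.0229] grip 0.568 F [ 0.1 -0.2  0.7] j [-0.45  0.67  0.47  1.56 -0.34  0.99  0.1 ]
turn [ 0.1 -0.2 -0.1] shift now-axes [ 0.2 -0.6  1. ] shift after turn [ 0.2 -0.6  1. ]
```

Emit:
step_arm(motion=[[0,0,1.2,0,0,0],[0,0,1,0,0,0],[0,0,0,0,0,0]])

```text
clock: 26.8
position: [0.6703, 0.0298, -0.0234]
ee_rot: [0.714, 0.7, 0.002, -0.0]
ft_force: [0.4, -0.2, -0.4]
grip_width: 0.571
```

Emit:
step_arm(motion=[[0,0,0,0,0,0],[0,0,0,0,0,0],[0,0,0,0,0,0]], jaw=66)

```text
clock: 27.18
position: [0.6707, 0.0298, -0.0231]
ee_rot: [0.714, 0.701, 0.003, 0.0]
ft_force: [-0.7, -0.6, -0.8]
grip_width: 0.773
```

Emit:
step_arm(motion=[[0,0,-12,0,0,0],[0,0,-30,0,0,0],[0,0,-30,0,0,0],[0,0,-40,0,0,0],[0,0,0,0,0,0]])

```text
clock: 27.8
position: [0.6708, 0.029, 0.0957]
ee_rot: [0.714, 0.7, 0.003, 0.001]
ft_force: [-0.5, -0.1, 0.1]
grip_width: 0.775
```

```bash
python3 go.py .4205 -.1475 .08 -1; python3 look.py 21 wrist >/dev/null
```

```text
t 27.8 p [0.6708 0.029  0.0957] grip 0.775 F [-0.5 -0.1  0.1] j [-0.48  0.54  0.52  1.48 -0.28  1.19  0.06]
turn [ 0.3 -0.2 -0.1] shift now-axes [-181.3 -246.9   13.8] shift after turn [-180.9 -247.1   15.7]
```

View pics/wrist_21.png

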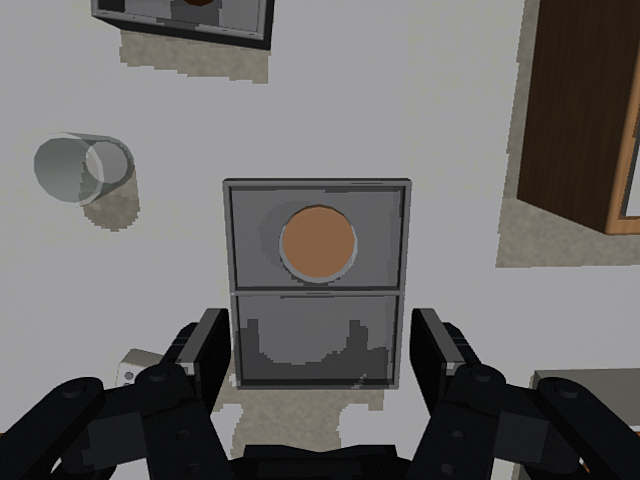

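```bash
python3 - <<'E'
from geo import *
print(plane('side',(339,167),.009),plane('side',(429,158),.009))
E
```

```text
[ 0.49336024 -0.22634465  0.009     ] [ 0.30853765 -0.28920338  0.009     ]
```

Emit:
step_arm(motion=[[-20,-27,0,0,0,0],[-20,-27,0,0,0,0],[-20,-27,0,0,0,0],[-20,-27,0,0,0,0],[-20,-27,0,0,0,0],[-20,-27,0,0,0,0],[-20,-27,0,0,0,0],[-20,-27,0,0,0,0],[-20,-27,0,0,0,0],[0,0,0,0,0,0],[0,0,0,0,0,0]], jaw=75)

```text
clock: 29.22
position: [0.4101, -0.1497, 0.0867]
ee_rot: [0.713, 0.701, -0.001, -0.004]
ft_force: [0.6, -0.1, -0.0]
grip_width: 0.877
```

```bash
python3 go.py .4203 -.147 .07 -1; python3 look.py 22 wrist >/dev/null
```

```text
t 29.23 p [ 0.4101 -0.1497  0.0867] grip 0.877 F [ 0.6 -0.1 -0. ] j [-0.4   0.    0.66  2.09 -0.    1.05  0.24]
turn [-0.5 -0.2  0. ] shift now-axes [ 2.8 10.3 16.6] shift after turn [ 2.9 10.2 16.7]
```

View pics/wrist_22.png

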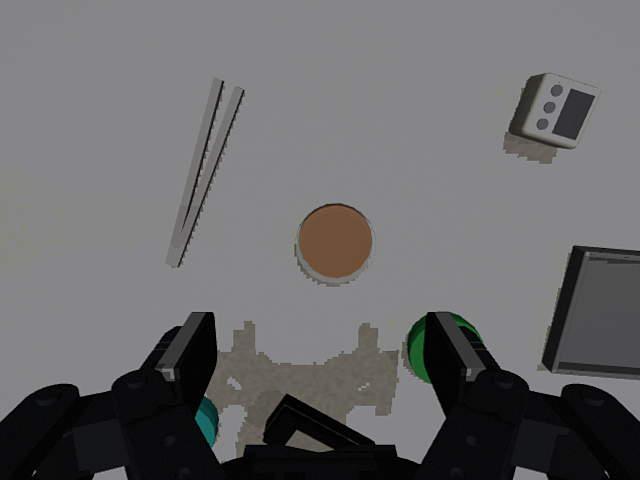

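```bash
python3 - <<'E'
from geo import *
print(plane('wrist',(335,242),.018))
E
```

```text
[ 0.41955435 -0.14725051  0.018     ]
```

Emit:
step_arm(motion=[[3,10,10,-0.5,-0.2,0],[0,0,25,0,0,0],[0,0,25,0,0,0],[0,0,10,0,0,0],[0,0,0,0,0,0]])

```text
clock: 29.9
position: [0.4241, -0.1444, 0.0124]
ee_rot: [0.711, 0.703, -0.001, 0.001]
ft_force: [0.0, 0.3, 0.6]
grip_width: 0.878
```

```bash
python3 go.py .4203 -.147 -.028 -1
```

```text
t 29.9 p [ 0.4241 -0.1444  0.0124] grip 0.878 F [0.  0.3 0.6] j [-0.39  0.17  0.66  2.14 -0.13  0.87  0.34]
turn [0.1 0.2 0.3] shift now-axes [-2.5 -3.8 40.4] shift after turn [-2.7 -3.8 40.4]
```

Emit:
step_arm(motion=[[-2.5,-4,4,0,0,0],[0,0,14,0,0,0],[0,0,14,0,0,0],[0,0,8,0,0,0],[0,0,0,0,0,0]])

```text
clock: 30.52
position: [0.4211, -0.1471, -0.0294]
ee_rot: [0.711, 0.703, 0.0, 0.002]
ft_force: [-0.2, -1.4, -0.8]
grip_width: 0.883
```

```bash
python3 go.py .4203 -.147 -.028 -1
```

```text
t 30.52 p [ 0.4211 -0.1471 -0.0294] grip 0.883 F [-0.2 -1.4 -0.8] j [-0.35  0.26  0.63  2.17 -0.22  0.77  0.41]
turn [0.2 0.2 0.3] shift now-axes [ 0.1 -0.8 -1.4] shift after turn [ 0.1 -0.8 -1.4]
```

Emit:
step_arm(motion=[[0,0,0,0,0,0],[0,0,0,0,0,0],[0,0,0,0,0,0],[0,0,0,0,0,0]], jaw=38, force=30)

```text
clock: 31.02
position: [0.4218, -0.1472, -0.0285]
ee_rot: [0.711, 0.703, 0.001, 0.002]
ft_force: [-0.8, 0.0, -0.7]
grip_width: 0.569
```

Emit:
step_arm(motion=[[0,0,-15,0,0,0],[0,0,-30,0,0,0],[0,0,-30,0,0,0],[0,0,-30,0,0,0],[0,0,0,0,0,0]])

```text
clock: 31.65
position: [0.4214, -0.148, 0.0834]
ee_rot: [0.712, 0.702, 0.001, 0.003]
ft_force: [0.2, -0.4, -0.9]
grip_width: 0.568
```

```bash
python3 go.py .668 -.044 .08 -1; python3 look.py 23 wrist >/dev/null
```

```text
t 31.65 p [ 0.4214 -0.148   0.0834] grip 0.568 F [ 0.2 -0.4 -0.9] j [-0.43  0.02  0.68  2.09 -0.01  1.03  0.24]
turn [0.4 0.2 0.2] shift now-axes [107.4 245.1   4.6] shift after turn [108.3 244.7   3.4]
```

View pics/wrist_23.png

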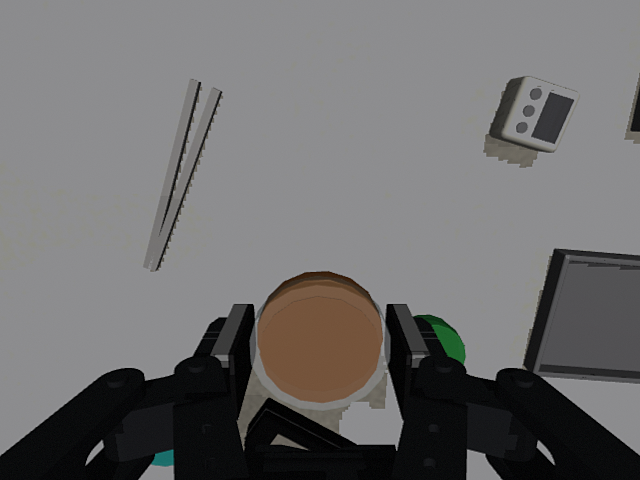

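Emit:
step_arm(motion=[[13,30,-1,0,0,0],[13,30,-1,0,0,0],[13,30,-1,0,0,0],[13,30,-1,0,0,0],[13,30,-1,0,0,0],[13,30,-1,0,0,0],[14,30,-1,0,0,0],[14,30,-1,0,0,0],[0,0,0,0,0,0],[0,0,0,0,0,0]])

```text
clock: 32.95
position: [0.663, -0.0431, 0.0806]
ee_rot: [0.713, 0.701, -0.006, -0.002]
ft_force: [-0.1, -0.5, -0.1]
grip_width: 0.569
```

```bash
python3 go.py .668 -.044 -.0245 -1.2; python3 look.py 24 wrist >/dev/null
```

```text
t 32.95 p [ 0.663  -0.0431  0.0806] grip 0.569 F [-0.1 -0.5 -0.1] j [-0.42  0.56  0.58  1.5  -0.31  1.18  0.19]
turn [-0.6  0.3  0.3] shift now-axes [ -0.2   6.2 105. ] shift after turn [ -0.8   5.1 105.1]
```

View pics/wrist_24.png

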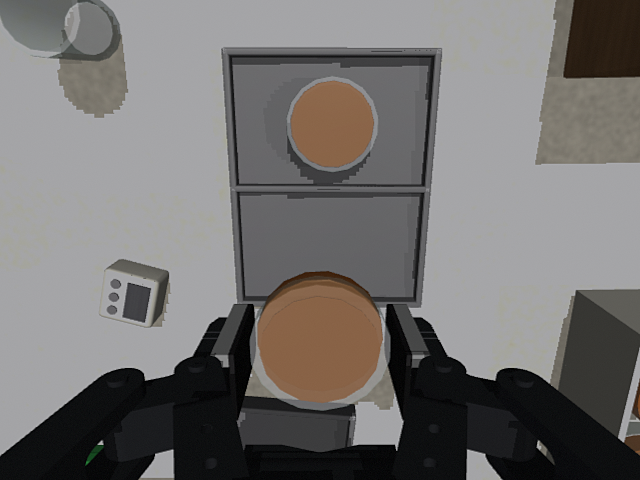

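```bash
python3 - <<'E'
from geo import *
P=[plane('wrist',p,.012) for p in [(223,48),(441,48),(423,304),(237,304)]]
q,r=rectfit(P,.118,.152); print(q,r)
c,s=np.cos(q[2]),np.sin(q[2]); 
for y in(.037,-.037): print(q[0]-s*y,q[1]+c*y)
print('dishA',plane('wrist',(332,124),.022))
E
```

```text
[ 0.67003036 -0.00755028 -0.01633866] [1.9 2.  1.8 1.4]
0.6706348668256235 0.02944477667994003
0.6694258594754219 -0.04454534631784365
dishA [0.67090554 0.02833794 0.022     ]
```

Emit:
step_arm(motion=[[0,5,15,-0.6,0.3,0.3],[0,0,25,0,0,0],[0,0,25,0,0,0],[0,0,0,0,0,0]])

```text
clock: 33.5
position: [0.6659, -0.0447, 0.0115]
ee_rot: [0.716, 0.698, 0.0, -0.0]
ft_force: [-0.3, 0.5, -0.1]
grip_width: 0.571
```

```bash
python3 go.py .669 -.044 -.0245 -1.2
```

```text
t 33.5 p [ 0.6659 -0.0447  0.0115] grip 0.571 F [-0.3  0.5 -0.1] j [-0.39  0.63  0.54  1.55 -0.36  1.06  0.22]
turn [ 0.  -0.1 -0.3] shift now-axes [ 0.8  3.1 36. ] shift after turn [ 0.8  3.1 36. ]
```

Emit:
step_arm(motion=[[0.5,3,13,0,0,0],[0,0,13,0,0,0],[0,0,9,0,0,0],[0,0,0,0,0,0]])

```text
clock: 34.0
position: [0.6701, -0.0447, -0.0242]
ee_rot: [0.716, 0.698, 0.001, 0.001]
ft_force: [-0.2, -0.4, -0.2]
grip_width: 0.566
```

Emit:
step_arm(motion=[[0,0,1,0,0,0],[0,0,1,0,0,0],[0,0,0,0,0,0]])

```text
clock: 34.38
position: [0.6706, -0.0448, -0.0243]
ee_rot: [0.716, 0.698, 0.002, 0.001]
ft_force: [-0.2, 0.8, -0.7]
grip_width: 0.566
```

Emit:
step_arm(motion=[[0,0,0,0,0,0],[0,0,0,0,0,0],[0,0,0,0,0,0]], jaw=66)

```text
clock: 34.75
position: [0.6711, -0.0447, -0.0239]
ee_rot: [0.716, 0.698, 0.002, 0.001]
ft_force: [0.6, -0.1, -0.5]
grip_width: 0.773
```

Emit:
step_arm(motion=[[0,0,-12,0,0,0],[0,0,-30,0,0,0],[0,0,-30,0,0,0],[0,0,-40,0,0,0],[0,0,0,0,0,0]])

```text
clock: 35.38
position: [0.6709, -0.0455, 0.0948]
ee_rot: [0.717, 0.698, 0.003, 0.002]
ft_force: [0.3, 0.3, 0.2]
grip_width: 0.771
```

```bash
python3 go.py .412 -.3005 .10 57.5; python3 look.py 25 wrist >/dev/null
```

```text
t 35.38 p [ 0.6709 -0.0455  0.0948] grip 0.771 F [0.3 0.3 0.2] j [-0.41  0.55  0.58  1.48 -0.32  1.19  0.19]
turn [  0.4   0.1 -59. ] shift now-axes [-261.9 -251.9   -7.3] shift after turn [  81.3 -354.2   -5.2]
```

View pics/wrist_25.png

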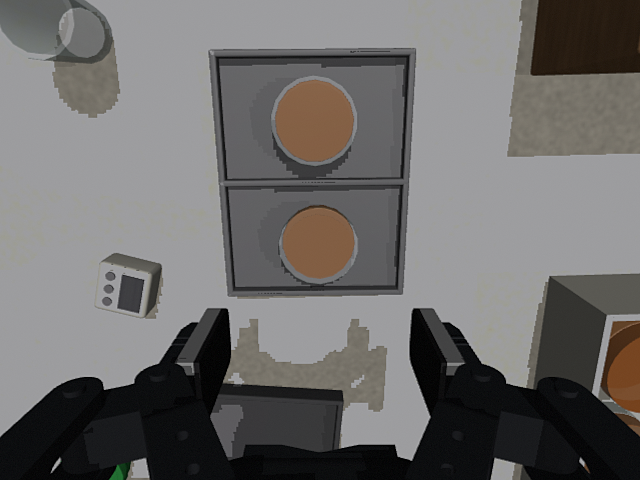

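Emit:
step_arm(motion=[[-26,-25,-2,0,0,0],[-26,-25,-2,0,0,0],[-26,-25,-2,0,0,0],[-26,-25,-2,0,0,0],[-26,-25,-2,0,0,0],[-26,-25,-2,0,0,0],[-26,-25,-2,0,0,0],[-26,-25,-2,0,0,0],[-26,-25,-2,0,0,0],[-26,-25,-2,0,0,0],[0,0,0,0,0,0]], jaw=80)

```text
clock: 36.8
position: [0.3993, -0.3035, 0.1059]
ee_rot: [0.716, 0.698, -0.001, -0.004]
ft_force: [-0.3, 0.0, 0.6]
grip_width: 0.941
```

Emit:
step_arm(motion=[[0,0,0,0,0,-10],[0,0,0,0,0,-10],[0,0,0,0,0,-10],[0,0,0,0,0,-10],[0,0,0,0,0,-10],[0,0,0,0,0,-9],[0,0,0,0,0,0]])

```text
clock: 37.67
position: [0.4008, -0.2973, 0.1022]
ee_rot: [0.261, 0.965, 0.003, -0.008]
ft_force: [-0.0, 0.5, 0.3]
grip_width: 0.937
```

```bash
python3 go.py .412 -.3005 .10 57.5; python3 look.py 26 wrist >/dev/null
```

```text
t 37.67 p [ 0.4008 -0.2973  0.1022] grip 0.937 F [-0.   0.5  0.3] j [-0.05  0.16  0.66  1.93 -0.11  1.11  1.69]
turn [ 0.  -0.9  2.2] shift now-axes [-11.3   2.8   2. ] shift after turn [-11.1   3.3   2.2]
```

View pics/wrist_26.png

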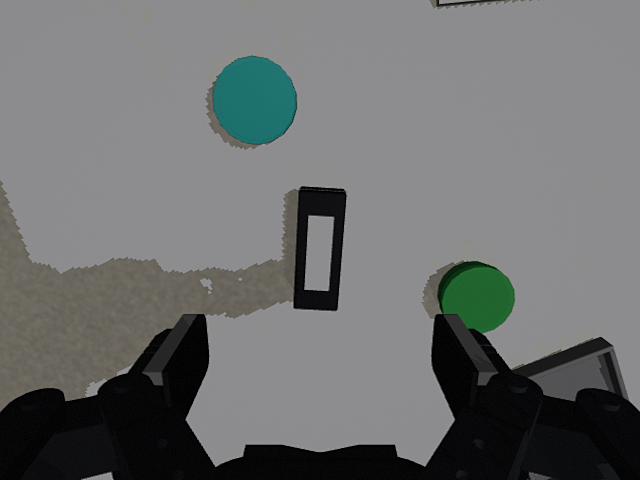

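```bash
python3 - <<'E'
from geo import *
P=np.array([plane('wrist',p,.022) for p in [(301,190),(346,191.5),(338,309.5),(294.5,307.5)]])
print(P.round(4),P.mean(0))
for a,b in((0,3),(1,2)):
    v=P[a]-P[b]; print(np.linalg.norm(v),np.degrees(np.arctan2(v[1],v[0])))
L=np.array([plane('wrist',p,.022) for p in [(308,216),(334,216),(327,291),(304,290)]]); print(L.mean(0))
E
```

```text
[[ 0.3673 -0.2901  0.022 ]
 [ 0.3822 -0.2667  0.022 ]
 [ 0.4485 -0.3103  0.022 ]
 [ 0.4324 -0.3346  0.022 ]] [ 0.40760525 -0.30041638  0.022     ]
0.07885816341690884 145.65011657289534
0.0793293224337637 146.66816735851185
[ 0.40835337 -0.3020205   0.022     ]
```

```bash
python3 go.py .4085 -.3005 .05 56.1
```

```text
t 37.73 p [ 0.4008 -0.2973  0.1022] grip 0.941 F [-0.5  0.5 -0.9] j [-0.05  0.16  0.66  1.93 -0.11  1.11  1.69]
turn [ 0.  -0.9  3.5] shift now-axes [-9.1  1.  52.1] shift after turn [-8.2  1.6 52.2]
```

Emit:
step_arm(motion=[[0,0,0,0,-0.9,3.5],[-8,1,15,0,0,0],[0,0,25,0,0,0],[0,0,15,0,0,0],[0,0,0,0,0,0]])

```text
clock: 38.35
position: [0.4094, -0.2994, 0.0453]
ee_rot: [0.3, 0.954, 0.0, -0.0]
ft_force: [-0.6, -0.9, -0.2]
grip_width: 0.937
```

```bash
python3 go.py .4085 -.3005 -.026 56.1
```

```text
t 38.35 p [ 0.4094 -0.2994  0.0453] grip 0.937 F [-0.6 -0.9 -0.2] j [-0.03  0.26  0.65  1.97 -0.19  0.97  1.67]
turn [ 0. -0. -1.] shift now-axes [ 0.1 -1.4 71.3] shift after turn [ 0.1 -1.4 71.3]
```

Emit:
step_arm(motion=[[0,-1.5,15,0,0,-1],[0,0,25,0,0,0],[0,0,20,0,0,0],[0,0,0,0,0,0]])

```text
clock: 38.85
position: [0.4097, -0.3013, -0.0161]
ee_rot: [0.291, 0.957, 0.0, 0.001]
ft_force: [0.6, -0.5, -0.1]
grip_width: 0.935
```

```bash
python3 go.py .4085 -.3005 -.026 56.1;  python3 look.py 27 wrist >/dev/null
```

```text
t 38.85 p [ 0.4097 -0.3013 -0.0161] grip 0.935 F [ 0.6 -0.5 -0.1] j [ 0.02  0.36  0.61  2.01 -0.28  0.85  1.76]
turn [0.1 0.1 0.1] shift now-axes [ 1.4 -0.1  9.9] shift after turn [ 1.4 -0.   9.9]
```

View pics/wrist_27.png

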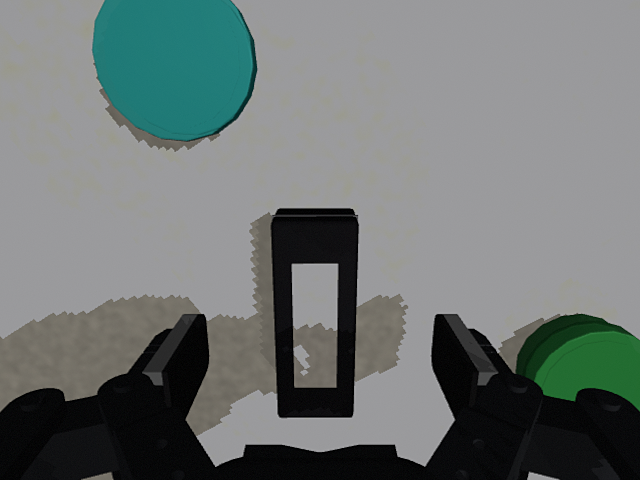

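Emit:
step_arm(motion=[[1,0,9,0,0,0],[0,0,2,0,0,0],[0,0,0,0,0,0]])

```text
clock: 39.28
position: [0.4106, -0.3017, -0.0253]
ee_rot: [0.291, 0.957, 0.0, 0.004]
ft_force: [0.3, 0.2, 0.0]
grip_width: 0.936
```

Emit:
step_arm(motion=[[0,0,0,0,0,0],[0,0,0,0,0,0],[0,0,0,0,0,0],[0,0,0,0,0,0],[0,0,0,0,0,0]], jaw=15, force=40)

```text
clock: 39.9
position: [0.4112, -0.3019, -0.0246]
ee_rot: [0.291, 0.957, 0.0, 0.004]
ft_force: [-0.3, 0.4, -0.4]
grip_width: 0.34
```

```bash
python3 go.py .4085 -.3005 -.026 56.1;  python3 look.py 28 wrist >/dev/null
```

```text
t 39.9 p [ 0.4112 -0.3019 -0.0246] grip 0.34 F [-0.3  0.4 -0.4] j [ 0.03  0.38  0.6   2.01 -0.29  0.82  1.77]
turn [0.2 0.5 0.1] shift now-axes [ 3.  -0.3  1.4] shift after turn [ 3.  -0.3  1.4]
```

View pics/wrist_28.png

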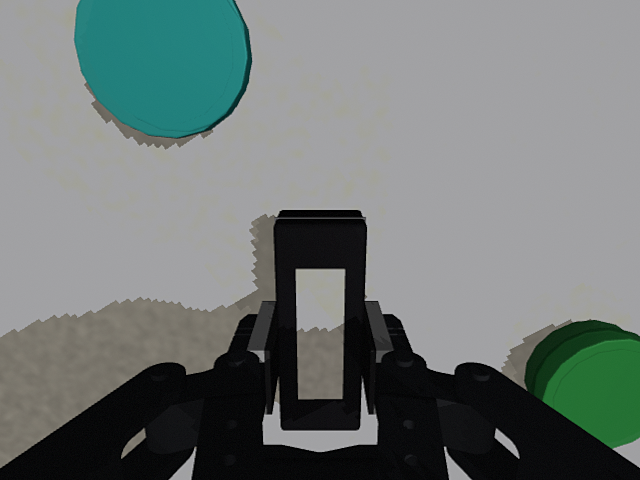

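Emit:
step_arm(motion=[[0,0,-15,0,0,0],[0,0,-30,0,0,0],[0,0,-30,0,0,0],[0,0,-25,0,0,0],[0,0,0,0,0,0]])

```text
clock: 40.58
position: [0.41, -0.3024, 0.0818]
ee_rot: [0.292, 0.956, -0.0, 0.005]
ft_force: [0.1, 0.7, -1.0]
grip_width: 0.339
```

```bash
python3 go.py .626 -.2025 .085 84.1;  python3 look.py 29 wrist >/dev/null
```

```text
t 40.58 p [ 0.41   -0.3024  0.0818] grip 0.339 F [ 0.1  0.7 -1. ] j [-0.05  0.2   0.67  1.94 -0.14  1.04  1.66]
turn [  0.    0.5 -28. ] shift now-axes [-123.5  203.5   -1.5] shift after turn [-204.6  121.6   -3.2]
```

View pics/wrist_29.png

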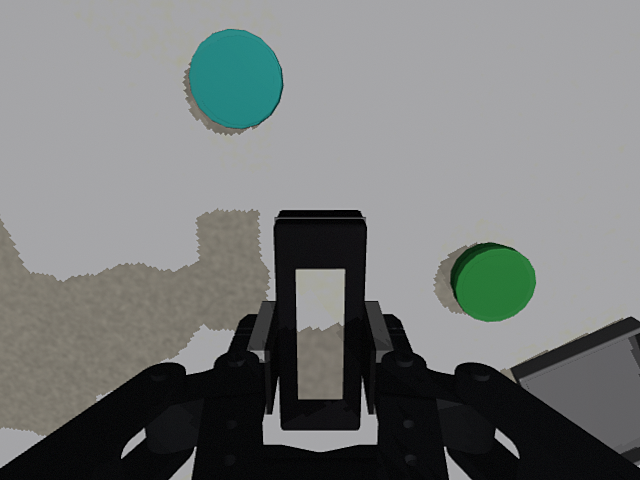

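Emit:
step_arm(motion=[[-15,25,-1,0,0,0],[-15,25,-1,0,0,0],[-15,25,-1,0,0,0],[-15,25,-1,0,0,0],[-15,25,-1,0,0,0],[-15,25,-1,0,0,0],[-15,25,-1,0,0,0],[-15,25,-1,0,0,0],[0,0,0,0,0,-9],[0,0,0,0,0,-9],[0,0,0,0,0,-10],[0,0,0,0,0,0]])

```text
clock: 42.12
position: [0.6193, -0.1972, 0.0755]
ee_rot: [0.046, 0.999, 0.001, -0.007]
ft_force: [-0.0, 0.6, -0.8]
grip_width: 0.341
```

```bash
python3 go.py .626 -.2025 .085 84.1;  python3 look.py 30 wrist >/dev/null
```

```text
t 42.12 p [ 0.6193 -0.1972  0.0755] grip 0.341 F [-0.   0.6 -0.8] j [-0.09  0.51  0.45  1.54 -0.23  1.15  1.88]
turn [ 0.1 -0.8  0.6] shift now-axes [-7.  -4.7 -9.6] shift after turn [-7.2 -4.6 -9.5]
```

View pics/wrist_30.png

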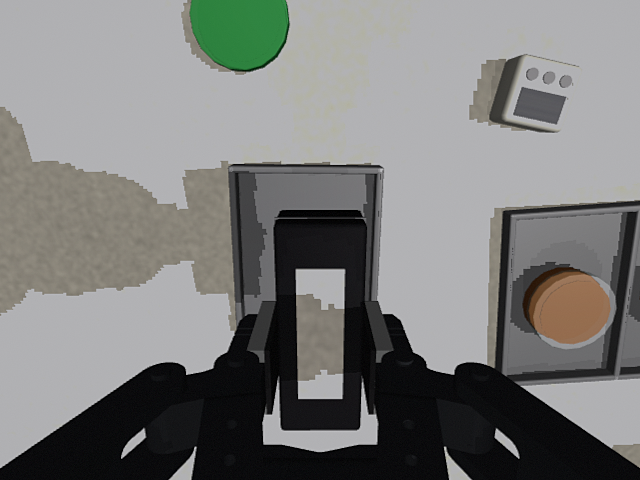

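```bash
python3 - <<'E'
from geo import *
P=np.array([plane('wrist',p,.014) for p in [(231,168),(383,169)]])
v=P[1]-P[0]; n=np.array([v[1],-v[0]])/np.linalg.norm(v[:2]); print(P.round(4),np.linalg.norm(v),'yaw',np.degrees(np.arctan2(n[1],n[0])),'centre',P.mean(0)[:2]+.056*n)
E
python3 go.py .6275 -.2025 -.0206 84.1
```

```text
[[ 0.5674 -0.2418  0.014 ]
 [ 0.5761 -0.1569  0.014 ]] 0.08526705524530054 yaw -5.845685307258987 centre [ 0.62741908 -0.20505236]
t 42.17 p [ 0.6193 -0.1971  0.0754] grip 0.335 F [-0.8  0.7 -0.6] j [-0.09  0.51  0.45  1.54 -0.23  1.15  1.88]
turn [ 0.1 -0.8  0.5] shift now-axes [-10.   -4.7  95.9] shift after turn [-8.7 -4.5 96. ]
```

Emit:
step_arm(motion=[[0,0,0,0.1,-0.8,0.5],[-10,-5.5,15,0,0,0],[0,0,25,0,0,0],[0,0,15,0,0,0],[0,0,0,0,0,0]])

```text
clock: 42.8
position: [0.6285, -0.2038, 0.0186]
ee_rot: [0.059, 0.998, -0.001, 0.001]
ft_force: [0.3, -1.0, -0.1]
grip_width: 0.346
```

```bash
python3 go.py .6295 -.2035 -.0206 84.1
```

```text
t 42.8 p [ 0.6285 -0.2038  0.0186] grip 0.346 F [ 0.3 -1.  -0.1] j [-0.07  0.59  0.43  1.57 -0.27  1.05  1.89]
turn [-0.1  0.1 -0.8] shift now-axes [-0.8  0.5 39.2] shift after turn [-0.9  0.4 39.2]
```

Emit:
step_arm(motion=[[0,0,14,0,0,-0.8],[0,0,13,0,0,0],[0,0,10,0,0,0],[0,0,2,0,0,0],[0,0,0,0,0,0]])

```text
clock: 43.42
position: [0.6297, -0.204, -0.0204]
ee_rot: [0.052, 0.999, -0.001, 0.002]
ft_force: [-1.2, -0.0, 0.7]
grip_width: 0.335
```

```bash
python3 go.py .6295 -.2035 -.0206 84.1
```

```text
t 43.42 p [ 0.6297 -0.204  -0.0204] grip 0.335 F [-1.2 -0.   0.7] j [-0.06  0.63  0.41  1.59 -0.29  0.98  1.91]
turn [-0.   0.3 -0. ] shift now-axes [0.3 0.5 0.2] shift after turn [0.3 0.5 0.2]
```

Emit:
step_arm(motion=[[0,0,1,0,0,0],[0,0,0.5,0,0,0],[0,0,0,0,0,0]])

```text
clock: 43.8
position: [0.63, -0.2041, -0.0204]
ee_rot: [0.052, 0.999, -0.0, 0.003]
ft_force: [0.3, -0.9, -0.5]
grip_width: 0.338
```

Emit:
step_arm(motion=[[0,0,0,0,0,0],[0,0,0,0,0,0],[0,0,0,0,0,0]], jaw=40)

```text
clock: 44.18
position: [0.6301, -0.2042, -0.0207]
ee_rot: [0.052, 0.999, -0.0, 0.003]
ft_force: [-0.3, -0.0, 0.0]
grip_width: 0.47
```

Emit:
step_arm(motion=[[0,0,-12,0,0,0],[0,0,-30,0,0,0],[0,0,-30,0,0,0],[0,0,-40,0,0,0],[0,0,-40,0,0,0],[0,0,0,0,0,0]])

```text
clock: 44.92
position: [0.6296, -0.2047, 0.1403]
ee_rot: [0.052, 0.999, -0.001, 0.004]
ft_force: [-0.1, -0.8, 0.3]
grip_width: 0.47
```

```bash
python3 go.py .6295 -.2035 .15 84.1; python3 look.py 31 wrist scene side>/dev/null
```

```text
t 44.92 p [ 0.6296 -0.2047  0.1403] grip 0.47 F [-0.1 -0.8  0.3] j [-0.1   0.47  0.47  1.46 -0.22  1.25  1.86]
turn [-0.1  0.5 -0.1] shift now-axes [ 0.1  1.2 -9.7] shift after turn [ 0.2  1.2 -9.7]
```

View pics/wrist_31.png

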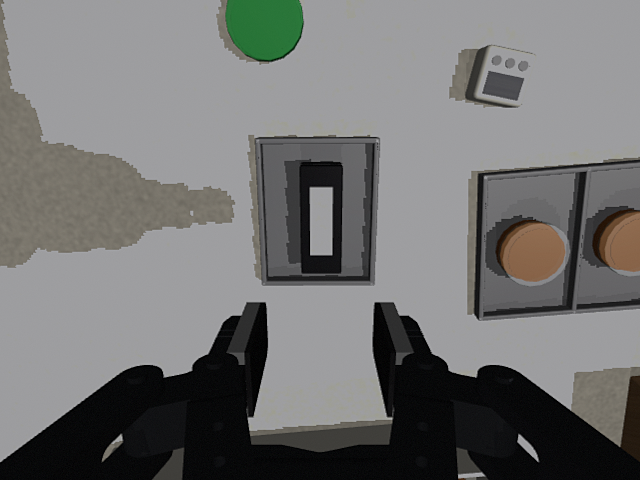

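View pics/scene_31.png

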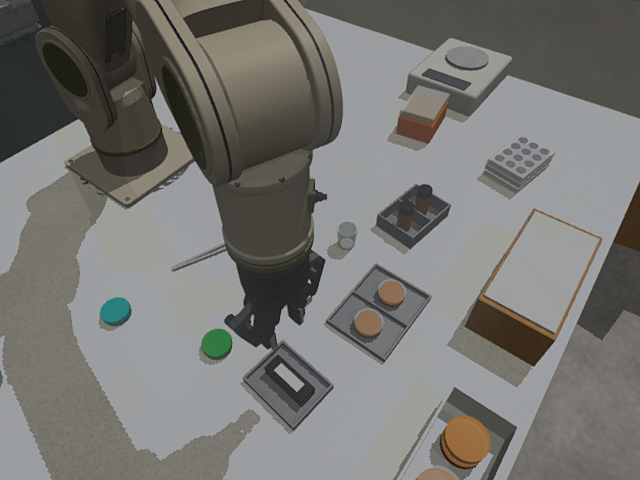

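View pics/side_31.png

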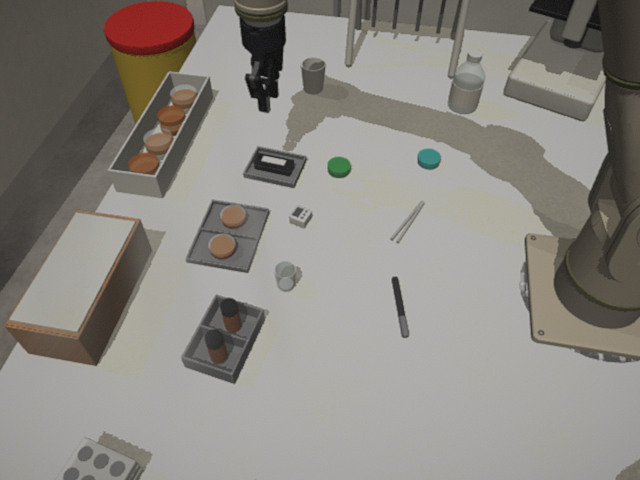

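```bash
python3 - <<'E'
from geo import *
def loc(P,q):
    c,s=np.cos(q[2]),np.sin(q[2]); d=P[:2]-np.array(q[:2]); return np.round([c*d[0]+s*d[1],-s*d[0]+c*d[1]],4)
D=(.6695,-.0074,-.016);S=(.6265,-.2035,-.1025);V=(.6105,.2105,-.149)
for n,p in(('side',(233.5,217)),('side',(221.5,246.5)),('scene',(391.5,294)),('scene',(369,323.5))): print('dish',n,loc(plane(n,p,.013),D))
for n,p in(('side',(231.5,315)),('side',(217.5,346)),('scene',(424.5,199)),('scene',(406.5,215))): print('vial',n,loc(plane(n,p,.0365),V))
B=np.array([plane('wrist',p,.026) for p in[(301.5,164),(342,164),(340.5,272),(302,272)]]); v=B[3]-B[0]
print('box',loc(B.mean(0),S),'yaw',np.arctan2(v[1],v[0]))
from workcell import manip; print(manip.hand_in())
E
```

```text
dish side [ 0.0025 -0.0392]
dish side [0.0029 0.0352]
dish scene [0.0028 0.0347]
dish scene [ 0.004  -0.0381]
vial side [ 0.0011 -0.0316]
vial side [-0.0019  0.0269]
vial scene [-0.0009  0.0363]
vial scene [ 0.0009 -0.0238]
box [-0.0039  0.0015] yaw -0.11345535445183212
the job is handed in; nothing more can be done
None
```

I put both amber dishes, both vials and the slide box in their trays, then handed the job in at about 45 s. No verdict came back.

**What went wrong:** My first grasp of a vial closed just above its cap. In the pictures the fingertips sat about 30 mm higher than the reported TCP. I allowed for that in every later move, and every grasp after that held. The vial was not disturbed.

**Last camera checks** (position in each tray's own frame):

| Thing | x (mm) | y (mm) | Notes |
|---|---|---|---|
| Dishes | +2.5 to +4 | about +35 and -38 to -39 | flat, one per bay |
| Vials | within 2 | +27 to +36 and -24 to -32 | standing, one per bay |
| Slide box | -4 | +1.5 | length within about 0.01 rad of the tray's |

- **Disagreement:** The two fixed cameras differ by up to about 9 mm on the vials' y, because I read their centres by eye. Both readings are still inside the limits.
- **Not measured:** I judged tilt, rest and seating on the floor from the pictures and the set-down heights, not from a measurement.
- **Bystanders:** The beaker and timer look unmoved in the final views. The green and turquoise dishes were not touched, and the gripper was well clear of everything at hand-in.

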